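# Load a palletised toy car onto the transporter with the spatula

## Robot

A 6-joint arm with a two-finger parallel gripper is mounted at the origin on the work surface. World frame = base frame: x ahead of the robot, y to its left, z up, the work surface at z = 0. Lengths are in m, angles in degrees, forces in N, time in s.
With the tool pointing down it reaches from about 0.4 to 0.825 m from the base axis. Payload 7 kg.
Tool frame: the origin (TCP) lies at the centre of the arm's flange, where the gripper is bolted on; the fingertips stand 178 mm ahead of it and the grasp point (between the pads) lies 159 mm ahead of it; z points along the fingers, y is the line along which they close (so a half turn about z gives the same grasp; the last joint's range is limited). The gripper opens to 88 mm and grips with 3 to 60 N. Pads are 19 mm wide; open, the fingers measure 130 mm over their backs; the gripper's body (78 mm by 193 mm) begins 47 mm behind the grasp point.
Start: joints at [87.783, 20.546, 0.682, 0, -70.136, -16.507], TCP at [0.217, 0.639, 0.405] pointing down, gripper open.
Joint ranges: [-176.03, 176.03], [-82.01, 121.73], [-58.28, 71.71], [-173.87, 95.51], [-174.79, -0.11], [-173.66, 173.66]. Speed limits (degrees/s): [136.94, 136.94, 172.46, 180, 180, 180].

## Interface

Orientations are given as [roll, pitch, yaw] about the fixed x, y, z axes, in that order (R = Rz(yaw) Ry(pitch) Rx(roll)).
In Python, from plant import telemetry, snapshot, workorder, nets gives the robot as it stands.
- The arm moves only by the shell command python3 -m creep 'ROWS'. ROWS is JSON, a list that holds one entry, the list of rows, each a list of 5 numbers: the shift along the tool's x, y, z normalised to -1 to 1, where 1 is 0.2 m, then the turn about the tool's z normalised to -1 to 1, where 1 is pi/2 rad, then the opening, from 0 (shut) to 1 (fully open). In form: [[[x, y, z, spin, hand], ...]]. A call has 1 to 8 rows; each row shifts and turns the commanded pose from where the row before left it, along the tool's axes as they then stand; what a row does not reach is not made up. A row lasts 1/12 s, in which the tool goes at most 41.7 mm and 7.16 degrees, less where a joint would pass 70% of its speed; a pose out of reach is approached as far as the arm can. A call with a number of a shift or a turn outside -1 to 1 is refused whole. A call with a gripper value outside its range is refused whole. The fingers move at their own pace and stop on an object; the grip force is fixed at half the most. Time passes only in rows, so rows that do not move let the fingers close. It gives the time, the measured TCP pose, the force, the opening and the grip force at its end, in the units of the state.
- telemetry.get_obs(): the state, without advancing time (a new reading comes with each control period).
- snapshot(name): name is "side" or "top" or "wrist"; returns a dict with "frame" (420x560x3 uint8, red, green, blue), "fx", "fy", "cx", "cy" (pixels), "rvec" (rotation vector, rad) and "tvec" (3), from world to camera coordinates, as OpenCV has them; the wrist camera has in their place "mount" (4x4, takes a point from camera to tool coordinates, whose origin is the TCP and whose axes are the flange's). Camera axes: x right, y down, z forward; pixel columns grow to the right and rows downward; lengths in m; the calibration is good to about 2 mm. A picture is of the moment at which its call begins: read the wrist's pose just before it. There is no depth.
- workorder.close_job(): hands the job in; it is judged then, once.
Trained networks look in a picture, given as the dict that the camera call returned (one of the last four; its "shot" number tells which), for a name from the list of things; names that differ only in an ending like _2 or _b are one class to them, and where a whole thing is asked for, a point or a joint stands for the part that bears it (a point fixed in the world has none). Each returns a list of dicts, best first, with "confidence" (0 to 1); they miss things now and then, are a little off and sometimes report something else, mostly with a low value. They report only what shows in the picture. A call takes as long as a camera call. They do not tell look-alikes from the thing itself.
- nets.find_in(picture, query): "uv" ([column, row] in pixels, amid what is visible of it).
- nets.masks_of(picture, query): "region" (420x560 bool, what is visible of it) and "uv" ([column, row] in pixels, amid what is visible of it).
- nets.landmark_of(picture, query): "uv" ([column, row] in pixels: a listed point, or the origin of a listed thing).
The state is a dict: "clock": time; "joint_pos": joint angles; "qvel": joint speeds; "tau": joint torques, N m; "tool_pos": TCP position; "orientation": TCP orientation; "force": force on the tool from outside, world axes, zero at the start; "moment": the same for the moment, N m; "opening": finger opening in m; "gripper_force": force on a finger pad.
Only numpy, scipy, OpenCV 4.12 (cv2) and the standard library are available. Lean on these libraries where they do the work, as an engineer would, in place of code of your own. Each camera call takes 0.05 s, during which the arm holds its last target. There are 200 camera calls.

## Task

Slide the spatula under the orange pallet that stands on the wooden dock with the red car on it, lift it out beneath the crates, and set it down squarely on the aluminium deck of the green wagon. Then push the deck in, away from you, until its spring catch engages, and put the spatula back on its plywood block, blade on the block and pointing away from you. The red car must stay parked on its pallet, the gripper must touch neither pallet nor car, and the other things on the table stay where they are.

Things in the scene. Friction and masses are not known exactly. Their poses are not given: they have to be found in the camera images.
- spatula: Spatula, 160 g. Origin: under the blade's heel, mid-width; +x to the blade's tip, z up. Steel blade x 0 to 95, 60 wide, 3 mm thick. At the heel an upright plate (x -6 to 0, 40 wide, 50 tall). Behind it a level black handle, x -65 to -5, 24 wide (y), 20 tall, centre line 40 mm above the blade's underside, free below. Starts level, blade on the plywood block.
- spatula_grip (a point): Middle of the place to grip on the spatula's handle (52 mm behind the heel, 40 mm above the blade's underside); axes as the spatula's.
- rest: Fixed plywood block 130 (x) x 100 (y) x 85 mm tall on which the spatula's blade lies; origin at the centre of its underside. The spatula starts with its origin (heel) 45 mm on the -x side of the block's centre, axes nearly parallel.
- dock: Fixed wooden dock; origin on the table below the pallet's nominal place, +x into the dock, entrance at -x. Flat top 85 mm above the table, x -105 to 70, 180 mm wide. Backstop face at x 59.5, 12 mm tall. Side curbs: inner faces y +-64, x -45 to 60, 14 mm tall.
- gantry (a point): Lower front edge, mid-width, of the grey crate gantry over the dock's entrance (dock x -101, 195 mm above the table; axes as the dock's). It is solid from there up to 323 mm, back to dock x -51, 190 mm wide, on posts at dock x -88 to -56 (inner faces y +-76). An upright gripper on the spatula's handle strikes it: lean the tool back about 35 degrees.
- pallet: Loose flat orange pallet 116 (x) x 110 (y) mm, 5 mm thick, about 70 g. Origin: centre of its flat underside, which lies on the dock top; x about as the dock's. From x -34 to the front edge at x -59 it turns up as a lip whose underside is 7 mm up at the edge, so a blade sliding on the dock gets under. Rear edge x 57.5. 4 mm ribs on top hold the car's wheels.
- car: Loose red toy car 80 x 42 x 33 mm, about 50 g, wheels do not turn; origin on the ground under its centre, its nose to +x. It stands on the pallet with its origin 5 mm ahead (+x) of the pallet's origin and 5 mm above it.
- wagon: Fixed green car transporter; origin on the table below the seat of the deck when pushed home; +x points to its rear where two toy cars are fixed (x 123 to 210, up to 145 mm tall). It is entered from -x. Side walls at y +-77 to +-85 mm, 101 mm tall, x -100 to +210.
- deck (a joint): Travel (m) of the wagon's aluminium deck towards the wagon's +x. It starts between 0 and 0.012; friction 1 N; from 0.026 a sprung catch resists with about 5 N, past 0.034 it pulls the deck in and holds it home at 0.040, its end stop.
- deck_seat (a point): Where the pallet's origin belongs on the sliding deck (moves with it), 100 mm above the table; axes as the wagon's. Level with it are two support ribs along x (y +-40 to +-58, x -62 to 62); between them is a 16 mm deep channel for the blade. Curbs at y +-64 stand 10 mm above the ribs, x -38 to 62. End stop face at x 59.5, 12 mm above the ribs; front open.
- cone: Loose orange traffic cone, 56 mm across, 65 mm tall. Leave it.
- car_white: Loose white toy car, 80 x 42 x 33 mm. Leave it.
- tyre: Loose black tyre, 64 mm across, 22 mm thick, lying flat. Leave it.
- chock: Loose dark wooden block 70 x 40 x 30 mm. Leave it.
- crate: Loose grey open crate 160 x 120 x 70 mm. Leave it.
- oil: Loose blue can, 50 mm across, 110 mm tall. Leave it.
Not all that is in view belongs to the job. Several things look just like the rest: the one meant starts farthest to the robot's right. Leave any turquoise look-alike of the spatula alone.

How it is judged:
By the outcome, as a careful person would: the job done as asked, in the order asked, and still so for the second after the job is handed in, with the robot touching nothing.
It also fails if it takes over 66 s, if anything falls off the work surface, if the arm or the gripper's body presses on something with over 40 N, if the wrist force passes 120 N, or if a joint passes its speed limit or range.

## Working session

There is one attempt and no reset: what is moved stays moved. The work goes in short steps, Python scripts to look and compute and a shell command to move; the robot and the scene stay as the last step left them, time stands still between calls to the robot, and variables do not carry over. Pictures are saved under pics/ and viewed, at most 10 in all, crops included, and the job is handed in when it is done.

```bash
ls; mkdir -p pics; python3 - <<'E'
from plant import telemetry, snapshot, nets
import cv2,numpy as np
o=telemetry.get_obs()
print({k:np.round(v,3) for k,v in o.items()})
P={n:snapshot(n) for n in("side","top","wrist")}
for n,p in P.items(): print(n,p['fx'],p['fy'],p['cx'],p['cy'],p.get('rvec'),p.get('tvec'),p.get('mount'))
im=np.vstack([np.hstack([cv2.resize(P[n]['frame'],(400,300)) for n in("side","top")])])
for n in P: cv2.imwrite(f'pics/{n}0.png',P[n]['frame'][:,:,::-1])
E
```

```text
pics
{'clock': np.float64(0.0), 'joint_pos': array([ 8.7783e+01,  2.0591e+01,  6.3500e-01, -2.2000e-02, -7.0134e+01,
       -1.6507e+01]), 'qvel': array([ 0.061, -0.097, -0.069, -0.096, -0.024,  0.013]), 'tau': array([-0.0000e+00, -5.8272e+01,  2.9306e+01,  6.9970e+00,  7.0000e-03,
       -0.0000e+00]), 'tool_pos': array([0.217, 0.639, 0.404]), 'orientation': array([ 1.79908e+02, -6.00000e-03, -1.87310e+01]), 'force': array([0.466, 1.406, 0.315]), 'moment': array([ 0.01 , -0.008,  0.038]), 'gripper_force': np.float64(0.0), 'opening': np.float64(0.088)}
side 533.2849661141236 533.2849661141236 265.97726458695524 212.8280307808092 [ 2.2640473  -0.43628698  0.16440601] [-0.42954972  0.19890658  1.65956576] None
top 477.28850662479624 477.28850662479624 277.1598992555676 206.09221377941032 [ 2.15225974 -2.1721383   0.12708185] [-0.01513177  0.47333631  1.6709179 ] None
wrist 359.88560981533453 359.88560981533453 277.0645763292162 208.9856090597636 None None [[ 6.16325457e-04 -9.55288240e-01 -2.95675495e-01  8.09250168e-02]
 [ 9.99999756e-01  4.91114869e-04  4.97738398e-04 -8.28292506e-04]
 [-3.30273006e-04 -2.95675730e-01  9.55288309e-01  1.99399842e-02]
 [ 0.00000000e+00  0.00000000e+00  0.00000000e+00  1.00000000e+00]]
```

View pics/side0.png

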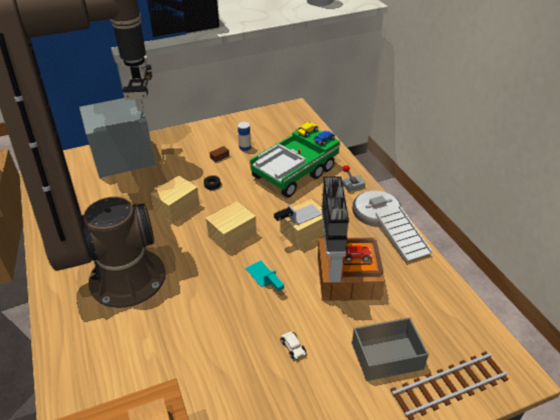

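View pics/top0.png

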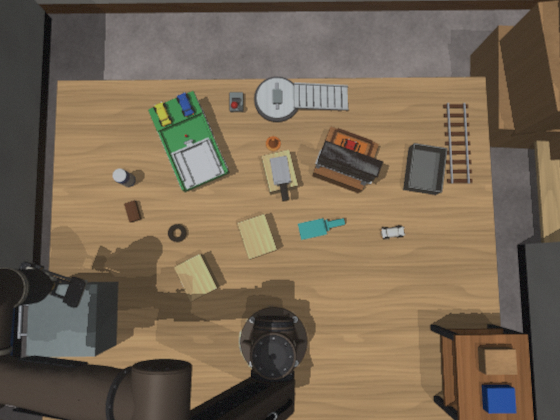

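The spatula lies on the right-hand plywood block (top 280,172). The dock with the car is at top (348,160) and the wagon at top (190,140). The turquoise look-alike and the two empty blocks are to be left alone. Next I'll triangulate landmarks from both views.

```bash
cat > h.py <<'E'
import numpy as np,cv2
from scipy.spatial.transform import Rotation as R
from plant import telemetry,snapshot,nets
def pose():
    o=telemetry.get_obs(); T=np.eye(4); T[:3,:3]=R.from_euler('xyz',o['orientation'],degrees=True).as_matrix(); T[:3,3]=o['tool_pos']; return T
def shot(n):
    T=pose(); p=snapshot(n)
    if n=='wrist': E=np.linalg.inv(T@np.array(p['mount']))
    else:
        E=np.eye(4); E[:3,:3]=cv2.Rodrigues(np.array(p['rvec']))[0]; E[:3,3]=np.ravel(p['tvec'])
    p['K']=np.array([[p['fx'],0,p['cx']],[0,p['fy'],p['cy']],[0,0,1]]); p['E']=E; return p
def ray(p,uv):
    d=p['E'][:3,:3].T@np.linalg.inv(p['K'])@[uv[0],uv[1],1]; return -p['E'][:3,:3].T@p['E'][:3,3],d
def at_z(p,uv,z):
    c,d=ray(p,uv); return c+d*(z-c[2])/d[2]
def proj(p,X):
    q=p['K']@(p['E'][:3,:3]@X+p['E'][:3,3]); return q[:2]/q[2]
def tri(obs): # [(p,uv)]
    A=np.zeros((3,3));b=np.zeros(3)
    for p,uv in obs:
        c,d=ray(p,uv);d/=np.linalg.norm(d);M=np.eye(3)-np.outer(d,d);A+=M;b+=M@c
    X=np.linalg.solve(A,b); return X,[np.round(np.linalg.norm(proj(p,X)-uv),1) for p,uv in obs]
E
python3 - <<'E'
from h import *
S,T=shot('side'),shot('top')
for q in ['spatula','spatula_grip','rest','dock','gantry','pallet','car','wagon','deck_seat']:
    a=nets.landmark_of(S,q);b=nets.landmark_of(T,q)
    print(q,[(np.round(d['uv']),round(d['confidence'],2)) for d in a[:3]],[(np.round(d['uv']),round(d['confidence'],2)) for d in b[:3]])
    best=min([(max(tri([(S,x['uv']),(T,y['uv'])])[1])-x['confidence']-y['confidence'],i,j) for i,x in enumerate(a) for j,y in enumerate(b)],default=None)
    if best:
        X,e=tri([(S,a[best[1]]['uv']),(T,b[best[2]]['uv'])]);print('   ',np.round(X,4),e)
E
```

```text
spatula [(array([295., 217.]), 0.97), (array([278., 214.]), 0.49)] [(array([281., 183.]), 0.71), (array([326., 227.]), 0.7), (array([133., 214.]), 0.57)]
    [ 0.5472 -0.0344  0.0898] [np.float64(0.4), np.float64(0.4)]
spatula_grip [(array([281., 289.]), 0.88), (array([278., 217.]), 0.56)] [(array([341., 224.]), 0.86), (array([284., 198.]), 0.67), (array([273., 146.]), 0.51)]
    [ 0.4895 -0.0435  0.1182] [np.float64(0.2), np.float64(0.2)]
rest [(array([232., 235.]), 0.9), (array([306., 229.]), 0.87), (array([175., 207.]), 0.75)] [(array([257., 238.]), 0.89), (array([197., 273.]), 0.64)]
    [0.3611 0.0524 0.0011] [np.float64(0.1), np.float64(0.1)]
dock [(array([352., 274.]), 0.84)] [(array([345., 158.]), 0.67)]
    [ 0.6433 -0.2675  0.0148] [np.float64(1.2), np.float64(1.0)]
gantry [(array([322., 230.]), 0.9), (array([386., 356.]), 0.18)] [(array([344., 175.]), 0.96), (array([128., 182.]), 0.68), (array([282., 174.]), 0.27)]
    [ 0.5491 -0.2333  0.2043] [np.float64(1.2), np.float64(1.0)]
pallet [(array([358., 258.]), 0.65)] [(array([352., 157.]), 0.48)]
    [ 0.6376 -0.2798  0.1003] [np.float64(1.6), np.float64(1.4)]
car [(array([356., 257.]), 0.82), (array([278., 213.]), 0.33), (array([293., 349.]), 0.17)] [(array([390., 232.]), 0.57), (array([347., 152.]), 0.53)]
    [ 0.6504 -0.2625  0.0849] [np.float64(1.2), np.float64(1.0)]
wagon [(array([283., 179.]), 0.76)] [(array([198., 157.]), 0.67)]
    [ 0.6489  0.27   -0.0035] [np.float64(3.2), np.float64(3.3)]
deck_seat [(array([279., 160.]), 0.97)] [(array([201., 164.]), 0.69)]
    [0.6076 0.2403 0.1152] [np.float64(0.4), np.float64(0.5)]
```

```bash

python3 -m creep '[[[0.122,0.14,0,0,1],[0.122,0.14,0,0,1],[0.122,0.14,0,0,1],[0.122,0.14,0,0,1],[0.122,0.14,0,0,1],[0.122,0.14,0,0,1],[0.122,0.14,0,0,1],[0.122,0.14,0,0,1]]]'
python3 -m creep '[[[0.122,0.14,0,0,1],[0.122,0.14,0,0,1],[0.122,0.14,0,0,1],[0.122,0.14,0,0,1],[0.122,0.14,0,0,1],[0.122,0.14,0,0,1],[0.122,0.14,0,0,1],[0.122,0.14,0,0,1]]]'
python3 -m creep '[[[0.122,0.14,0,0,1],[0.122,0.14,0,0,1],[0.122,0.14,0,0,1],[0.122,0.14,0,0,1],[0,0,0,0.079,1],[0,0,0,0.079,1],[0,0,0,0.079,1],[0,0,0,0.079,1]]]'
python3 -m creep '[[[0,0,0,0.079,1],[0,0,0,0.079,1],[0,0,0,0.079,1],[0,0,0,0.079,1],[0,0,0,0.079,1],[0,0,0,0.079,1],[0,0,0,0.079,1],[0,0,0,0.079,1]]]'
python3 -m creep '[[[0,0,0,0.079,1],[0,0,0,0.079,1],[0,0,0,0.079,1],[0,0,0,0.079,1],[0,0,0,0.079,1],[0,0,0,0.079,1],[0,0,0,0.079,1],[0,0,0,0.079,1]]]'
python3 -m creep '[[[0,0,0,0.079,1],[0,0,0,0.079,1],[0,0,0,0,1]]]'
python3 - <<'E'
from h import *
o=telemetry.get_obs();print(o['joint_pos'],o['tool_pos'],o['orientation'])
W=shot('wrist');cv2.imwrite('pics/w1.png',W['frame'][:,:,::-1])
for q in ['spatula','spatula_grip','rest','dock','gantry','pallet','car']:
    print(q,[(np.round(d['uv']),round(d['confidence'],2)) for d in nets.landmark_of(W,q)[:3]])
E
```

```text
clock: 1.82
tool_pos: [0.3299, 0.3626, 0.4049]
orientation: [-180.0, -0.0, -18.7]
force: [1.0, -0.3, -0.2]
opening: 0.0874
gripper_force: 0.0
clock: 2.48
tool_pos: [0.4428, 0.0878, 0.4052]
orientation: [-179.9, -0.0, -18.7]
force: [0.8, 0.5, 0.2]
opening: 0.0875
gripper_force: 0.0
clock: 3.15
tool_pos: [0.4991, -0.0484, 0.4047]
orientation: [-180.0, -0.0, -47.6]
force: [0.5, 0.3, -0.3]
opening: 0.0878
gripper_force: 0.0
clock: 3.82
tool_pos: [0.4991, -0.0478, 0.4048]
orientation: [-180.0, 0.0, -104.4]
force: [-1.0, -0.2, 0.7]
opening: 0.0879
gripper_force: 0.0
clock: 4.48
tool_pos: [0.499, -0.0478, 0.4048]
orientation: [180.0, 0.0, -161.3]
force: [-0.2, -0.6, -1.0]
opening: 0.0877
gripper_force: 0.0
clock: 4.73
tool_pos: [0.4991, -0.0477, 0.4048]
orientation: [180.0, 0.0, -175.5]
force: [-0.5, -0.1, 0.2]
opening: 0.0877
gripper_force: 0.0
[ 1.70273145e+01  4.01775406e+00 -2.07410169e+01 -1.53501694e-03
 -6.52214964e+01 -1.02499970e+02] [ 0.49906212 -0.04774906  0.40482074] [ 1.79994368e+02  1.89632479e-02 -1.75473299e+02]
spatula [(array([145.,  68.]), 0.81), (array([290., 242.]), 0.76)]
spatula_grip [(array([73., 69.]), 0.6), (array([282., 199.]), 0.57)]
rest [(array([391.,  45.]), 0.56)]
dock []
gantry []
pallet []
car []
```

View pics/w1.png

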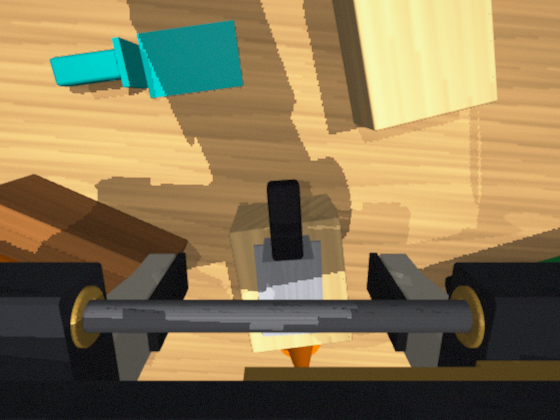

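The wrist picture shows the spatula's handle at columns 268–304, rows 181–259, with the blade below it and the gripper across the bottom. Now I'll work out where the handle is.

```bash
python3 - <<'E'
from h import *
W,S,T=shot('wrist'),shot('side'),shot('top')
for q,u in [('spatula_grip',[282,199]),('spatula',[290,242])]:
    X,e=tri([(W,u),(S,[278,217] if 'g' in q else [295,217]),(T,[284,198] if 'g' in q else [281,183])]);print(q,X.round(4),e)
m=[d for d in nets.masks_of(W,'spatula') if abs(d['uv'][0]-285)<40]
print([(d['uv'],d['confidence']) for d in m])
# top outline handle corners at z .135, blade front/back corners at z .088
P=lambda u,z:at_z(W,u,z)[:2].round(4)
print('end',P([268,182],.135),P([298,181],.135),'heel',P([272,259],.135),P([304,258],.135))
print('blade',P([254,245],.088),P([321,240],.088),P([263,335],.088),P([324,335],.088))
f=W['frame'].astype(int);g=f.sum(2)
for r in range(186,256,8):
    c=np.where(g[r,255:320]<110)[0]+255; print(r,c.min(),c.max(),P([(c.min()+c.max())/2,r],.135))
E
```

```text
spatula_grip [ 0.4905 -0.0431  0.1172] [np.float64(4.6), np.float64(0.9), np.float64(0.2)]
spatula [ 0.5469 -0.0327  0.0846] [np.float64(4.6), np.float64(1.3), np.float64(0.2)]
[([287.2, 256.2], 0.92)]
end [ 0.4775 -0.0556] [ 0.475  -0.0345] heel [ 0.5369 -0.0479] [ 0.534  -0.0237]
blade [ 0.5467 -0.0638] [ 0.5368 -0.0049] [ 0.64   -0.0487] [0.6348 0.0101]
186 268 298 [ 0.4795 -0.0447]
194 268 299 [ 0.4853 -0.0438]
202 268 299 [ 0.4913 -0.0433]
210 269 299 [ 0.4973 -0.0424]
218 270 300 [ 0.5033 -0.0411]
226 270 300 [ 0.5095 -0.0405]
234 271 301 [ 0.5158 -0.0392]
242 271 301 [ 0.5221 -0.0386]
250 272 302 [ 0.5285 -0.0372]
```

```bash

python3 -m creep '[[[0,0,0,-0.049,1],[0.068,0.03,0.1,0,1],[0,0,0.2,0,1],[0,0,0,0,1],[0,0,0,0,1]]]'
python3 - <<'E'
from h import *
W=shot('wrist');T=pose();print(T[:3,3].round(4),telemetry.get_obs()['orientation'])
P=lambda u,z:at_z(W,u,z)[:2].round(4)
g=W['frame'].astype(int).sum(2)
t=[proj(W,np.array([.4762,-.0451,.135])),proj(W,np.array([.5355,-.0358,.135]))];print(t)
for r in range(int(t[0][1])-15,int(t[1][1])+6,8):
    c=np.where(g[r,240:340]<110)[0]+240
    if len(c): print(r,c.min(),c.max(),P([(c.min()+c.max())/2,r],.135))
for q in('spatula_grip','spatula'):print(nets.landmark_of(W,q)[:2])
E
```

```text
clock: 5.75
tool_pos: [0.4843, -0.0442, 0.344]
orientation: [-180.0, -0.2, -170.7]
force: [0.3, -0.0, 0.5]
opening: 0.0878
gripper_force: 0.0
[ 0.4853 -0.044   0.3455] [-1.79946106e+02 -4.07398290e-02 -1.70694941e+02]
[array([277.36605599, 232.11162807]), array([276.63465369, 324.35342766])]
233 258 296 [ 0.4768 -0.0452]
241 257 297 [ 0.4815 -0.0444]
249 257 296 [ 0.4864 -0.0439]
257 257 296 [ 0.4913 -0.0431]
265 257 296 [ 0.4963 -0.0423]
273 257 295 [ 0.5014 -0.0418]
281 257 295 [ 0.5065 -0.0409]
289 257 295 [ 0.5117 -0.0401]
297 257 295 [ 0.5169 -0.0392]
[{'uv': [278.3, 292.6], 'confidence': 0.71}, {'uv': [31.8, 65.5], 'confidence': 0.61}]
[{'uv': [125.8, 70.5], 'confidence': 0.92}, {'uv': [276.8, 293.9], 'confidence': 0.59}]
```

```bash

python3 -m creep '[[[0,0,0.15,0,1],[0,0,0.12,0,1],[0,0,0.037,0,1],[0,0,0,0,1],[0,0,0,0,0],[0,0,0,0,0],[0,0,0,0,0],[0,0,0,0,0]]]'
python3 -m creep '[[[0,0,0,0,0],[0,0,0,0,0],[0,0,0,0,0],[0,0,-0.1,0,0],[0,0,-0.2,0,0],[0,0,-0.2,0,0],[0,0,0,0,0]]]'

```

```text
clock: 6.57
tool_pos: [0.4851, -0.0439, 0.2844]
orientation: [180.0, 0.1, -170.7]
force: [-0.5, 0.3, 0.1]
opening: 0.0666
gripper_force: 0.0
clock: 7.15
tool_pos: [0.4867, -0.044, 0.3909]
orientation: [-179.9, 0.6, -170.6]
force: [0.9, -0.1, 0.8]
opening: 0.0198
gripper_force: 0.0
```

```bash

python3 -m creep '[[[0,0,-0.1,0,1],[0,0,0,0,1],[0,0,0,0,1]]]'
python3 - <<'E'
from h import *
W=shot('wrist');T=pose();print(T[:3,3].round(4),telemetry.get_obs()['orientation'],telemetry.get_obs()['opening'])
cv2.imwrite('pics/w2.png',W['frame'][:,:,::-1])
P=lambda u,z:at_z(W,u,z)[:2].round(4)
g=W['frame'].astype(int).sum(2)
a=[.4762,-.0451,.135]
t=proj(W,np.array(a));print(t)
for r in range(int(t[1])-15,int(t[1])+70,8):
    c=np.where(g[r,240:340]<110)[0]+240
    if len(c): print(r,c.min(),c.max(),P([(c.min()+c.max())/2,r],.135))
E
```

```text
clock: 7.4
tool_pos: [0.4848, -0.044, 0.4041]
orientation: [180.0, 0.1, -170.7]
force: [0.0, 0.7, -0.6]
opening: 0.0346
gripper_force: 0.0
[ 0.4845 -0.044   0.4032] [ 1.79983976e+02  2.45526035e-02 -1.70737708e+02] 0.0382175488682068
[276.81636759 199.58950262]
200 262 290 [ 0.4766 -0.0456]
208 261 291 [ 0.4825 -0.0447]
216 261 291 [ 0.4886 -0.0437]
224 261 291 [ 0.4947 -0.0427]
232 261 291 [ 0.5009 -0.0417]
240 261 291 [ 0.5072 -0.0406]
248 261 290 [ 0.5136 -0.04  ]
256 240 321 [ 0.5195 -0.0352]
264 240 323 [ 0.5259 -0.0333]
```

View pics/w2.png

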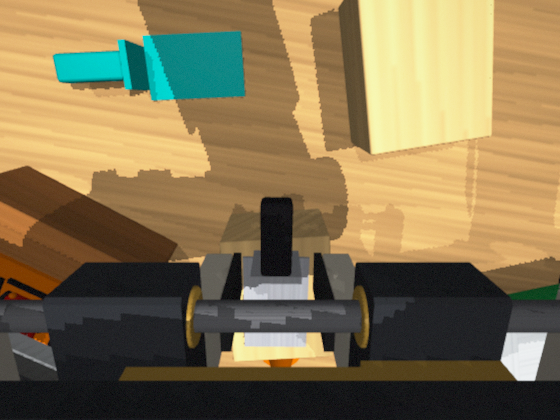

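The spatula lies undisturbed at columns 261–291, because I lifted before the fingers had closed. I'll repeat with more time to close.

```bash

python3 -m creep '[[[0,0,0,0,1],[0,0,0,0,1],[0,0,0,0,1],[0,0,0.2,0,1],[0,0,0.2,0,1],[0,0,0.15,0,1],[0,0,0.05,0,1],[0,0,0,0,1]]]'
python3 -m creep '[[[0,0,0,0,0],[0,0,0,0,0],[0,0,0,0,0],[0,0,0,0,0],[0,0,0,0,0],[0,0,0,0,0],[0,0,0,0,0],[0,0,0,0,0]]]'
python3 -m creep '[[[0,0,0,0,0],[0,0,0,0,0],[0,0,0,0,0],[0,0,0,0,0]]]'

```

```text
clock: 8.12
tool_pos: [0.4835, -0.0443, 0.2799]
orientation: [-180.0, -0.4, -170.8]
force: [-0.8, 0.2, -0.1]
opening: 0.0866
gripper_force: 0.0
clock: 8.78
tool_pos: [0.4847, -0.044, 0.2835]
orientation: [180.0, 0.0, -170.7]
force: [-0.2, 0.6, 0.0]
opening: 0.0399
gripper_force: 0.0
clock: 9.12
tool_pos: [0.4847, -0.044, 0.2833]
orientation: [-180.0, -0.0, -170.7]
force: [-0.9, -0.5, 0.8]
opening: 0.0237
gripper_force: 30.0
```

```bash

python3 - <<'E'
import cv2,numpy as np
t=cv2.imread('pics/top0.png');s=cv2.imread('pics/side0.png')
def crop(im,u,v,w,h,k):
    c=cv2.resize(im[v:v+h,u:u+w],None,fx=k,fy=k,interpolation=cv2.INTER_CUBIC)
    for i in range(0,w,10): cv2.line(c,(i*k,0),(i*k,6 if (u+i)%50 else 14),(255,255,255),1)
    for i in range(0,h,10): cv2.line(c,(0,i*k),(6 if (v+i)%50 else 14,i*k),(255,255,255),1)
    return c
def comp(a,b):
    h=max(a.shape[0],b.shape[0]);o=np.zeros((h,a.shape[1]+b.shape[1],3),np.uint8);o[:a.shape[0],:a.shape[1]]=a;o[:b.shape[0],a.shape[1]:]=b;return o
cv2.imwrite('pics/dock.png',comp(crop(t,300,120,100,80,4),crop(s,300,170,100,140,4)))
cv2.imwrite('pics/wag.png',comp(crop(t,140,80,100,120,4),crop(s,240,110,100,90,4)))
E
```

```text
(no output)
```

View pics/dock.png

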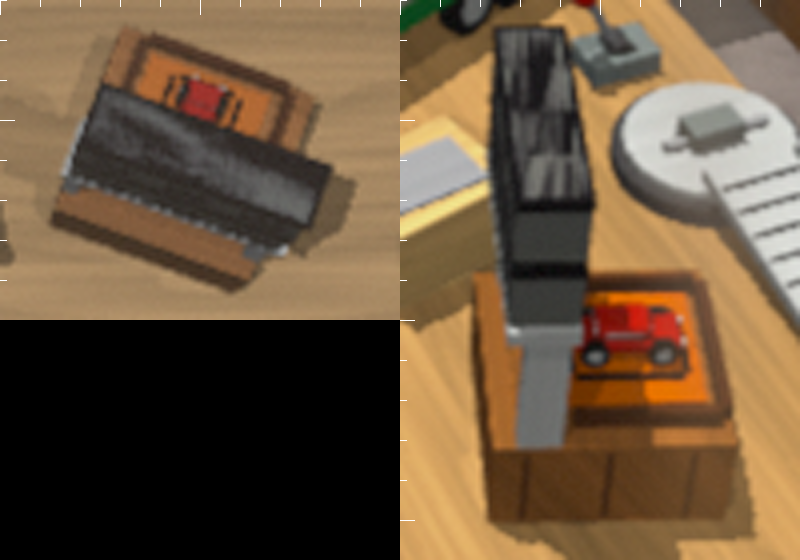

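View pics/wag.png

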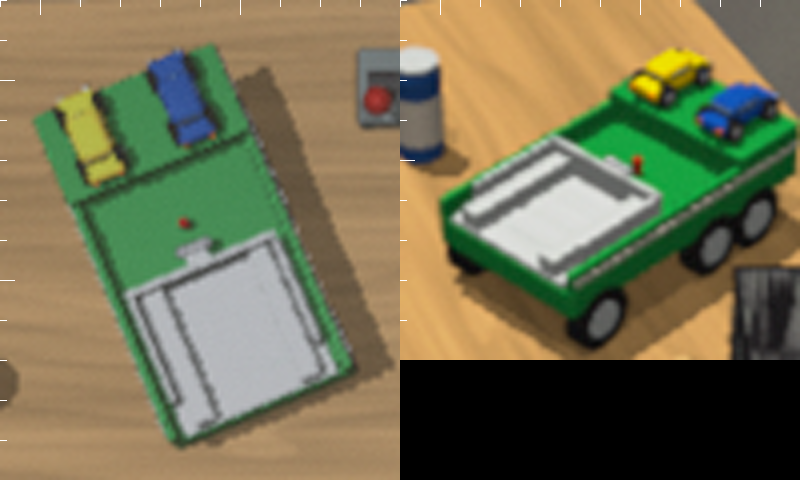

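The crops give the corners of the dock, gantry, wagon and deck. For example, the dock's front-left top corner is at about top (314,172), and the deck's end-stop corners are at about top (174,154) and (208,140). I'll fit poses to these corners.

```bash
cat > fit.py <<'E'
from h import *
from scipy.optimize import least_squares
S,T=shot('side'),shot('top')
def tr(p,X): c,s=np.cos(p[2]),np.sin(p[2]); return np.array([p[0]+c*X[0]-s*X[1],p[1]+s*X[0]+c*X[1],X[2]])
def fit(obs,p0,name):
    f=lambda p:np.concatenate([proj(C,tr(p,np.array(X)+[p[3]-.04 if d else 0,0,0]))-uv for C,X,uv,d in obs])
    r=least_squares(f,p0,loss='soft_l1',f_scale=1.0)
    print(name,r.x[:2].round(4),'yaw',np.degrees(r.x[2]).round(2),r.x[3:].round(4)); e=f(r.x).reshape(-1,2)
    for o,k in zip(obs,e): print('  ','T' if o[0] is T else 'S',o[1],k.round(1))
    return r.x
o=[]
t=lambda X,u,v:o.append((T,X,np.array([300+u/4-.375,120+v/4-.375]),0))
s=lambda X,u,v:o.append((S,X,np.array([300+(u-400)/4-.375,170+v/4-.375]),0))
t((-.051,.095,.323),104,86);t((-.051,-.095,.323),331,166);t((-.101,-.095,.323),311,224)
t((-.105,.09,.085),56,210);t((.07,.09,.085),122,27);t((.07,-.09,.085),315,100)
s((.07,-.09,.085),735,447);s((-.105,-.09,.085),488,447);s((-.105,-.09,0),490,520);s((.07,-.09,0),730,520);s((.07,.09,.085),705,272);s((-.105,.09,.085),473,272)
s((-.051,-.095,.323),593,208);s((-.101,-.095,.323),513,208);s((-.051,.095,.323),573,27);s((-.101,.095,.323),495,27)
d=fit(o,[.643,-.267,-.35],'dock')
o=[]
t=lambda X,u,v,k=0:o.append((T,X,np.array([140+u/4-.375,80+v/4-.375]),k))
s=lambda X,u,v,k=0:o.append((S,X,np.array([240+(u-400)/4-.375,110+v/4-.375]),k))
t((-.1,-.085,.101),352,368);t((-.1,.085,.101),180,443);t((.21,.085,.101),35,120);t((.21,-.085,.101),213,47)
s((-.1,.085,.101),440,205);s((-.1,-.085,.101),572,290);s((.21,-.085,.101),797,120)
t((.0595,.064,.1),137,297,1);t((.0595,-.064,.1),273,240,1)
w=fit(o,[.645,.26,.45,.005],'wagon')
np.savez('fit.npz',d=d,w=w)
E
python3 fit.py
```

```text
dock [ 0.646  -0.2675] yaw -21.89 []
   T (-0.051, 0.095, 0.323) [-1.7 -0.5]
   T (-0.051, -0.095, 0.323) [1.5 2.3]
   T (-0.101, -0.095, 0.323) [0.7 3.3]
   T (-0.105, 0.09, 0.085) [-0.6  0.5]
   T (0.07, 0.09, 0.085) [0.7 0.4]
   T (0.07, -0.09, 0.085) [0.7 0.5]
   S (0.07, -0.09, 0.085) [ 1.2 -0.3]
   S (-0.105, -0.09, 0.085) [1.1 0. ]
   S (-0.105, -0.09, 0) [-0.8  0.8]
   S (0.07, -0.09, 0) [-1.2  0.5]
   S (0.07, 0.09, 0.085) [-0.3 -1. ]
   S (-0.105, 0.09, 0.085) [ 0.9 -0.6]
   S (-0.051, -0.095, 0.323) [ 0.9 -0.7]
   S (-0.101, -0.095, 0.323) [ 1.1 -0.6]
   S (-0.051, 0.095, 0.323) [-1.2 -1.5]
   S (-0.101, 0.095, 0.323) [ 0.4 -1.3]
wagon [0.6434 0.2638] yaw 23.88 [0.0137]
   T (-0.1, -0.085, 0.101) [ 1.2 -0.3]
   T (-0.1, 0.085, 0.101) [-1.4  1.2]
   T (0.21, 0.085, 0.101) [-0.1  1.7]
   T (0.21, -0.085, 0.101) [0.3 0.5]
   S (-0.1, 0.085, 0.101) [ 0.2 -1.7]
   S (-0.1, -0.085, 0.101) [ 1.2 -3. ]
   S (0.21, -0.085, 0.101) [1.7 2.2]
   T (0.0595, 0.064, 0.1) [-0.2  0.4]
   T (0.0595, -0.064, 0.1) [-0.1 -0.3]
```

```bash

python3 -m creep '[[[0,0,-0.125,0,0],[0,0,-0.125,0,0],[0,0,-0.125,0,0],[0.05,0,0,0.0694,0],[0.05,0,0,0.0694,0],[0,0,0,0.0694,0],[0,0,0,0.0694,0],[0,0,0,0.0694,0]]]'
python3 -m creep '[[[0.045,-0.05,0,0,0],[0,-0.17,0,0,0],[0,-0.17,0,0,0],[0,-0.17,0,0,0],[0,-0.17,0,0,0],[0,0,0,0,0],[0,0,0,0,0]]]'
python3 - <<'E'
from h import *
o=telemetry.get_obs();print(o['joint_pos'].round(1),o['tool_pos'].round(4),o['orientation'].round(2))
d=np.load('fit.npz')['d'];c,s=np.cos(d[2]),np.sin(d[2]);Rm=np.array([[c,s],[-s,c]])
print('tool in dock',Rm@(o['tool_pos'][:2]-d[:2]))
S,T=shot('side'),shot('top')
cv2.imwrite('pics/s3.png',np.vstack([cv2.resize(S['frame'][150:310,220:420],None,fx=3,fy=3)])[:,:,::-1])
for q in('spatula','spatula_grip','pallet'):
  print(q,[d['uv']+[d['confidence']] for d in nets.landmark_of(S,q)[:3]],[d['uv']+[d['confidence']] for d in nets.landmark_of(T,q)[:3]])
E
```

```text
clock: 9.88
tool_pos: [0.4644, -0.0462, 0.3581]
orientation: [-180.0, -0.0, 157.7]
force: [0.6, 0.3, -1.3]
opening: 0.0241
gripper_force: 30.0
clock: 10.47
tool_pos: [0.4005, -0.1796, 0.358]
orientation: [-180.0, -0.0, 157.9]
force: [-0.2, 1.4, -2.3]
opening: 0.0238
gripper_force: 30.0
[   1.8   -0.   -31.5   -0.   -58.5 -113.8] [ 0.4005 -0.1796  0.358 ] [-1.8000e+02 -4.0000e-02  1.5791e+02]
tool in dock [-0.26063112 -0.00993785]
spatula [[267.8, 284.0, 0.87], [287.5, 240.1, 0.65]] [[323.8, 228.1, 0.59]]
spatula_grip [[268.9, 233.1, 0.8], [279.2, 287.4, 0.77]] []
pallet [[351.6, 257.6, 0.77]] [[349.4, 157.4, 0.58]]
```

View pics/s3.png

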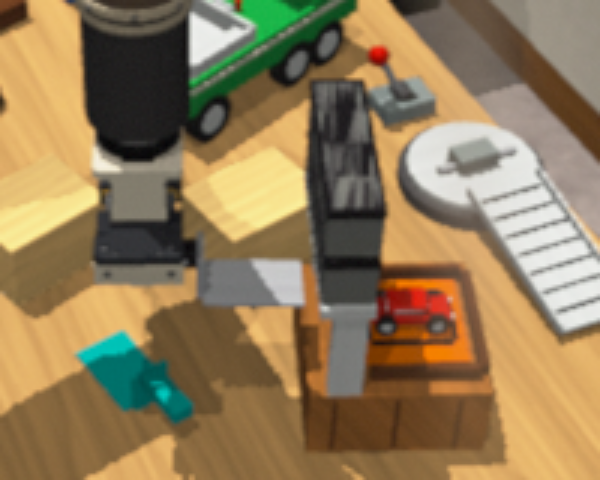

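```bash

python3 -m creep '[[[0,0.05,0.1,0,0],[0,0,0.15,0,0],[0,0,0.04,0,0],[0,0,0,0,0]]]'
python3 - <<'E'
from h import *
T=shot('top');S=shot('side')
d=np.load('fit.npz')['d'];c,s=np.cos(d[2]),np.sin(d[2]);Rm=np.array([[c,s],[-s,c]])
D=lambda X:np.r_[Rm@(X[:2]-d[:2]),X[2]].round(4)
o=telemetry.get_obs();print('tool in dock',D(o['tool_pos']))
print('car top',D(at_z(T,[350.4,143.9],.118)))
a=nets.masks_of(S,'car');b=nets.masks_of(T,'car')
for x in a[:2]:
  for y in b[:2]:
    X,e=tri([(S,x['uv']),(T,y['uv'])]);print('car',D(X),e)
# pallet visible mask edges top view
for m in nets.masks_of(T,'pallet')[:1]:
    v,u=np.where(m['region']);P=np.array([D(at_z(T,(i,j),.09))for i,j in zip(u,v)]);print('pallet T',np.percentile(P,[1,50,99],axis=0))
for m in nets.masks_of(S,'pallet')[:1]:
    v,u=np.where(m['region']);P=np.array([D(at_z(S,(i,j),.09))for i,j in zip(u,v)]);print('pallet S',np.percentile(P,[1,50,99],axis=0))
E
```

```text
clock: 11.2
tool_pos: [0.4048, -0.1686, 0.2984]
orientation: [-179.9, -0.3, 158.1]
force: [0.0, 0.6, -1.1]
opening: 0.0237
gripper_force: 30.0
tool in dock [-0.2594  0.0021  0.3009]
car top [0.028  0.0067 0.118 ]
pallet T [[ 0.0175   -0.049565  0.09    ]
 [ 0.0382    0.0196    0.09    ]
 [ 0.056265  0.059065  0.09    ]]
pallet S [[-0.04727  -0.0523    0.09    ]
 [ 0.00495  -0.0249    0.09    ]
 [ 0.049105  0.058     0.09    ]]
```

```bash

python3 -m creep '[[[-0.1,0,0,0,0],[-0.09,0,0,0,0],[0,0,0.03,0,0],[0,0,0.025,0,0],[0,0,0,0,0],[0,0,0,0,0]]]'
python3 -m creep '[[[0,0,0.01,0,0],[0,0,0,0,0],[0,0,0,0,0]]]'
python3 -m creep '[[[0,0,0.01,0,0],[0,0,0,0,0],[0,0,0,0,0]]]'
python3 -m creep '[[[0,0,0.008,0,0],[0,0,0,0,0],[0,0,0,0,0]]]'

```

```text
clock: 12.0
tool_pos: [0.4402, -0.1831, 0.2891]
orientation: [-180.0, -0.1, 158.0]
force: [-0.5, -0.8, -1.9]
opening: 0.0239
gripper_force: 30.0
clock: 12.25
tool_pos: [0.4407, -0.183, 0.2875]
orientation: [180.0, 0.0, 158.0]
force: [0.5, -0.3, -0.9]
opening: 0.0241
gripper_force: 30.0
clock: 12.5
tool_pos: [0.4409, -0.1831, 0.2853]
orientation: [180.0, 0.0, 158.0]
force: [-0.4, 0.3, -0.3]
opening: 0.024
gripper_force: 30.0
clock: 12.75
tool_pos: [0.441, -0.1832, 0.2838]
orientation: [180.0, 0.0, 158.0]
force: [-1.2, 0.6, 1.6]
opening: 0.024
gripper_force: 30.0
```

```bash

python3 -m creep '[[[-0.06,0,0,0,0],[-0.06,0,0,0,0],[0,0,0,0,0]]]'
python3 -m creep '[[[-0.06,0,0,0,0],[-0.06,0,0,0,0],[-0.05,0,0,0,0],[0,0,0,0,0]]]'
python3 - <<'E'
from h import *
S=shot('side');o=telemetry.get_obs()
d=np.load('fit.npz')['d'];c,s=np.cos(d[2]),np.sin(d[2]);Rm=np.array([[c,s],[-s,c]])
print(Rm@(o['tool_pos'][:2]-d[:2]),o['tool_pos'],o['force'])
cv2.imwrite('pics/s4.png',cv2.resize(S['frame'][160:310,250:410],None,fx=4,fy=4)[:,:,::-1])
E
```

```text
clock: 13.0
tool_pos: [0.4655, -0.1927, 0.284]
orientation: [-180.0, 0.1, 158.1]
force: [2.3, 0.5, 0.2]
opening: 0.0236
gripper_force: 30.0
clock: 13.33
tool_pos: [0.4964, -0.2054, 0.2835]
orientation: [-180.0, 0.1, 158.0]
force: [1.9, -1.3, 0.4]
opening: 0.0237
gripper_force: 30.0
[-0.16274905  0.00182144] [ 0.49570627 -0.20516482  0.28348231] [ 1.02110712 -1.0099443  -0.53920759]
```

View pics/s4.png

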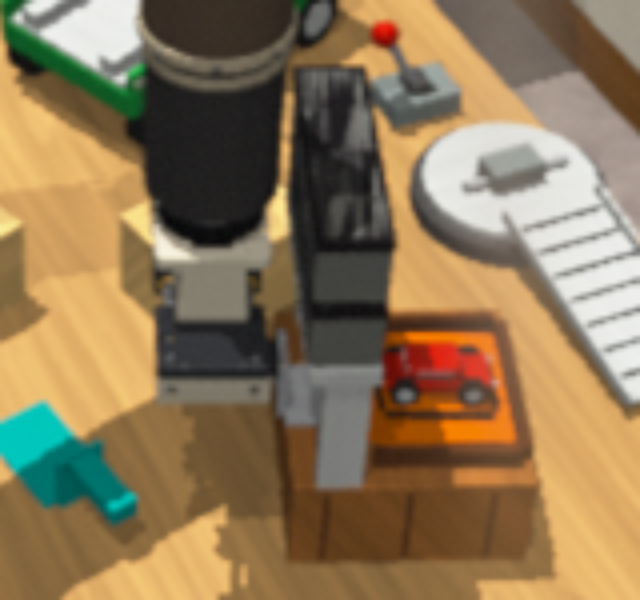

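The gripper stands just short of the gantry (crop columns 270 and 292), the blade is under the pallet's lip, and the red car is in place at (440,370). I'll advance a little, lift slightly and draw the pallet back.

```bash

python3 -m creep '[[[-0.025,0,0,0,0],[-0.025,0,0,0,0],[0,0,0,0,0],[0,0,0,0,0]]]'
python3 -m creep '[[[0,0,-0.01,0,0],[0,0,-0.01,0,0],[0,0,0,0,0]]]'
python3 -m creep '[[[0.025,0,0,0,0],[0.025,0,0,0,0],[0.025,0,0,0,0],[0.025,0,0,0,0],[0,0,0,0,0]]]'
python3 - <<'E'
from h import *
S=shot('side');o=telemetry.get_obs()
d=np.load('fit.npz')['d'];c,s=np.cos(d[2]),np.sin(d[2]);Rm=np.array([[c,s],[-s,c]])
D=lambda X:np.r_[Rm@(X[:2]-d[:2]),X[2]].round(4)
print(D(o['tool_pos']),o['force'])
for m in nets.masks_of(S,'pallet')[:1]:
    v,u=np.where(m['region']);P=np.array([D(at_z(S,(i,j),.09))for i,j in zip(u,v)]);print('pallet S',np.percentile(P,[1,50,99],axis=0))
E
```

```text
clock: 13.72
tool_pos: [0.5043, -0.2086, 0.2838]
orientation: [180.0, 0.1, 158.0]
force: [0.9, -0.3, -0.0]
opening: 0.0235
gripper_force: 30.0
clock: 13.97
tool_pos: [0.5036, -0.2085, 0.2878]
orientation: [-180.0, -0.0, 158.0]
force: [-0.7, 0.2, -2.8]
opening: 0.0236
gripper_force: 30.0
clock: 14.38
tool_pos: [0.4841, -0.2007, 0.2876]
orientation: [180.0, -0.0, 158.0]
force: [-0.5, 0.8, -2.7]
opening: 0.0235
gripper_force: 30.0
[-0.1745  0.0017  0.2878] [-0.23687758 -0.09247341 -3.2722219 ]
pallet S [[-0.045032 -0.056     0.09    ]
 [ 0.0015   -0.02435   0.09    ]
 [ 0.034899  0.058     0.09    ]]
```

```bash

python3 -m creep '[[[0.025,0,0,0,0],[0.025,0,0,0,0],[0.025,0,0,0,0],[0.025,0,0,0,0],[0.025,0,0,0,0],[0,0,0,0,0],[0,0,0.01,0,0],[0,0,0.012,0,0]]]'
python3 -m creep '[[[0,0,0,0,0],[-0.04,0,0,0,0],[-0.04,0,0,0,0],[-0.04,0,0,0,0],[-0.03,0,0,0,0],[-0.025,0,0,0,0],[-0.025,0,0,0,0],[0,0,0,0,0]]]'
python3 - <<'E'
from h import *
S=shot('side');o=telemetry.get_obs();T=shot('top')
d=np.load('fit.npz')['d'];c,s=np.cos(d[2]),np.sin(d[2]);Rm=np.array([[c,s],[-s,c]])
D=lambda X:np.r_[Rm@(X[:2]-d[:2]),X[2]].round(4)
print(D(o['tool_pos']),o['force'])
for m in nets.masks_of(S,'pallet')[:1]:
    v,u=np.where(m['region']);P=np.array([D(at_z(S,(i,j),.09))for i,j in zip(u,v)]);print('pallet S',np.percentile(P,[1,50,99],axis=0))
cv2.imwrite('pics/s5.png',cv2.resize(S['frame'][160:310,250:410],None,fx=4,fy=4)[:,:,::-1])
E
```

```text
clock: 15.15
tool_pos: [0.4624, -0.1917, 0.2835]
orientation: [180.0, 0.1, 158.1]
force: [-0.6, 0.6, 1.4]
opening: 0.0237
gripper_force: 30.0
clock: 15.82
tool_pos: [0.5005, -0.2072, 0.2833]
orientation: [-180.0, 0.1, 158.0]
force: [1.8, -1.3, 0.3]
opening: 0.0236
gripper_force: 30.0
[-0.1578  0.0018  0.2833] [ 1.35624262 -1.78610746  0.86467475]
pallet S [[-0.230894  0.082158  0.09    ]
 [-0.2049    0.1437    0.09    ]
 [-0.091818  0.2122    0.09    ]]
```

View pics/s5.png

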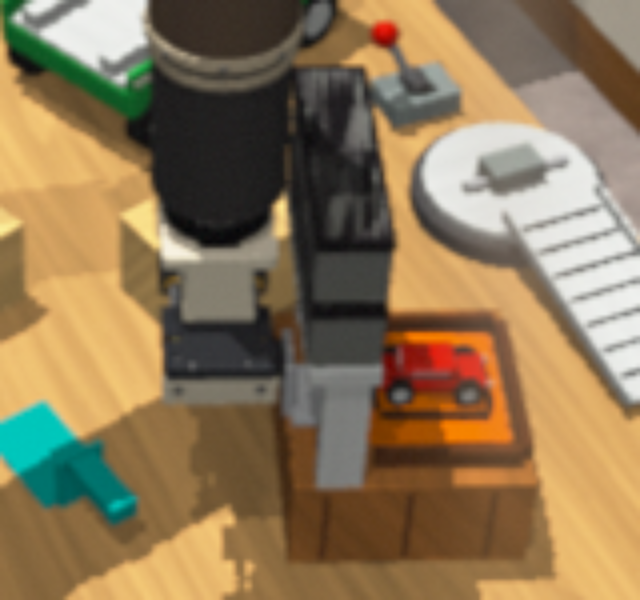

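The car has moved only about 4 mm, so the pallet followed the blade in and out by friction. The blade has to go deeper while the backstop holds the pallet. I'll release the spatula, which lies on the dock, and regrip further back and higher on the handle.

```bash

python3 -m creep '[[[0,0,0,0,0.5],[0,0,0,0,0.5],[0,0,0,0,0.5],[0,0,0,0,0.5],[0.055,0,-0.035,0,0.5],[0,0,0,0,0.5]]]'
python3 -m creep '[[[0,0,0,0,0],[0,0,0,0,0],[0,0,0,0,0],[0,0,0,0,0],[0,0,0,0,0],[0,0,0,0,0]]]'
python3 -m creep '[[[-0.03,0,0,0,0],[-0.03,0,0,0,0],[-0.02,0,0,0,0],[0,0,0,0,0]]]'

```

```text
clock: 16.47
tool_pos: [0.4881, -0.2023, 0.2909]
orientation: [180.0, -0.0, 158.0]
force: [-0.7, -0.3, -0.6]
opening: 0.0439
gripper_force: 0.0
clock: 16.97
tool_pos: [0.4893, -0.2026, 0.2901]
orientation: [-180.0, -0.0, 158.0]
force: [-0.1, -0.5, -0.7]
opening: 0.0233
gripper_force: 30.0
clock: 17.3
tool_pos: [0.505, -0.2089, 0.2901]
orientation: [-180.0, 0.0, 158.0]
force: [0.9, -0.8, -0.9]
opening: 0.0234
gripper_force: 30.0
```

```bash

for i in 1; do :; done
python3 -m creep '[[[-0.01,0,0,0,0],[-0.01,0,0,0,0],[0,0,0,0,0],[0,0,0,0,0]]]'
python3 -m creep '[[[-0.01,0,0,0,0],[0,0,0,0,0],[0,0,0,0,0]]]'
python3 - <<'E'
from h import *
o=telemetry.get_obs();S=shot('side')
d=np.load('fit.npz')['d'];c,s=np.cos(d[2]),np.sin(d[2]);Rm=np.array([[c,s],[-s,c]])
print(Rm@(o['tool_pos'][:2]-d[:2]),Rm@o['force'][:2])
cv2.imwrite('pics/s6.png',cv2.resize(S['frame'][160:310,250:410],None,fx=4,fy=4)[:,:,::-1])
E
```

```text
clock: 17.63
tool_pos: [0.5078, -0.2101, 0.2902]
orientation: [180.0, 0.0, 158.0]
force: [-0.8, -0.9, -1.3]
opening: 0.023
gripper_force: 30.0
clock: 17.88
tool_pos: [0.5096, -0.2108, 0.2903]
orientation: [180.0, 0.0, 158.0]
force: [-0.8, -0.3, -0.6]
opening: 0.0232
gripper_force: 30.0
[-0.14776966  0.00172604] [-0.60389479 -0.61536581]
```

```bash

python3 -m creep '[[[-0.01,0,0,0,0],[0,0,0,0,0],[0,0,0,0,0]]]'
python3 -m creep '[[[-0.01,0,0,0,0],[0,0,0,0,0],[0,0,0,0,0]]]'
python3 - <<'E'
from h import *
o=telemetry.get_obs();S=shot('side')
d=np.load('fit.npz')['d'];c,s=np.cos(d[2]),np.sin(d[2]);Rm=np.array([[c,s],[-s,c]])
print(Rm@(o['tool_pos'][:2]-d[:2]),Rm@o['force'][:2])
cv2.imwrite('pics/s6.png',cv2.resize(S['frame'][160:310,250:410],None,fx=4,fy=4)[:,:,::-1])
# red car column extents vs pics s4,s5 (clean measure)
f=S['frame'].astype(int);r=(f[...,0]>120)&(f[...,1]<60)&(f[...,2]<70);r[:, :330]=0;r[:,400:]=0;r[:240]=0;r[275:]=0
v,u=np.where(r);print(u.min(),u.max(),u.mean(),v.mean())
for n in('s4','s5'):
    g=cv2.imread(f'pics/{n}.png')[::4,::4,::-1].astype(int);r=(g[...,0]>120)&(g[...,1]<60)&(g[...,2]<70);r[:80]=0;r[:,:80]=0;r[115:]=0
    v,u=np.where(r);print(n,u.min()+250,u.max()+250,u.mean()+250,v.mean()+160)
E
```

```text
clock: 18.18
tool_pos: [0.511, -0.2115, 0.2902]
orientation: [180.0, -0.0, 158.0]
force: [-4.3, 2.1, 0.3]
opening: 0.0233
gripper_force: 30.0
clock: 18.43
tool_pos: [0.511, -0.2116, 0.2901]
orientation: [180.0, -0.3, 158.0]
force: [-17.5, 11.1, 8.4]
opening: 0.0233
gripper_force: 30.0
[-0.14616067  0.00151117] [-20.34961204   3.79206312]
343 368 357.179012345679 252.2962962962963
s4 344 368 357.5621301775148 253.20118343195264
s5 344 368 357.7544910179641 252.65269461077844
```

Contact with the gantry at dock x ≈ -0.146 (20 N), so the blade is as deep as it can go. I'll back off and draw the pallet out on the blade.

```bash

python3 -m creep '[[[0.015,0,0,0,0],[0.01,0,0,0,0],[0.02,0,0,0,0],[0.025,0,0,0,0],[0.025,0,0,0,0],[0.025,0,0,0,0],[0,0,0,0,0],[0,0,0,0,0]]]'
cat > car.py <<'E'
from h import *
o=telemetry.get_obs();S=shot('side')
d=np.load('fit.npz')['d'];c,s=np.cos(d[2]),np.sin(d[2]);Rm=np.array([[c,s],[-s,c]])
D=lambda X:np.r_[Rm@(X[:2]-d[:2]),X[2]].round(4)
print('tool',D(o['tool_pos']),o['force'].round(1))
f=S['frame'].astype(int);r=(f[...,0]>120)&(f[...,1]<60)&(f[...,2]<70);r[:, :300]=0;r[:,400:]=0;r[:240]=0;r[275:]=0
v,u=np.where(r);print(u.min(),u.max(),u.mean(),v.mean(),'nose',D(at_z(S,[u.max(),v.mean()],.115)))
cv2.imwrite('pics/s7.png',cv2.resize(S['frame'][160:310,250:410],None,fx=4,fy=4)[:,:,::-1])
E
python3 car.py
```

```text
clock: 19.15
tool_pos: [0.4904, -0.2032, 0.2903]
orientation: [-180.0, -0.0, 158.0]
force: [-0.8, -0.1, -0.7]
opening: 0.0229
gripper_force: 30.0
tool [-0.1684  0.0017  0.2903] [-0.8 -0.1 -0.7]
343 364 354.4503311258278 252.65562913907286 nose [ 0.0192 -0.007   0.115 ]
```

```bash
cat >> car.py <<'E'
for x in (.045,.03,.015,0,-.015): print(x,proj(S,np.r_[Rm.T@[x,0.003]+d[:2],.115]).round(1),end=' ')
E
python3 -m creep '[[[0.02,0,0,0,0],[0.025,0,0,0,0],[0.025,0,0,0,0],[0.025,0,0,0,0],[0,0,0,0,0],[0,0,0,0,0]]]'
python3 car.py
```

```text
clock: 19.7
tool_pos: [0.4728, -0.1961, 0.2903]
orientation: [-180.0, -0.0, 158.0]
force: [-0.6, 0.7, -0.6]
opening: 0.0238
gripper_force: 30.0
tool [-0.1874  0.0017  0.2903] [-0.6  0.7 -0.6]
328 358 349.7088607594937 254.37974683544303 nose [ 0.001  -0.0137  0.115 ]
0.045 [372.4 250.1] 0.03 [367.3 250.2] 0.015 [362.1 250.2] 0 [357.  250.2] -0.015 [351.9 250.3]
```

View pics/s7.png

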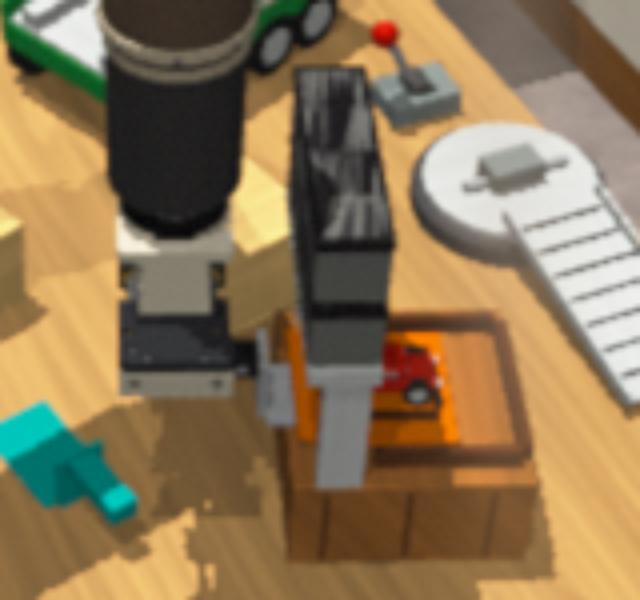

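The pallet has come out with the blade: orange now spans crop columns 280–460, with bare dock floor behind it and the car still upright on it. Next I'll measure the pallet against the blade.

```bash
python3 - <<'E'
from h import *
S=shot('side')
d=np.load('fit.npz')['d'];c,s=np.cos(d[2]),np.sin(d[2]);Rm=np.array([[c,s],[-s,c]])
D=lambda X:np.r_[Rm@(X[:2]-d[:2]),X[2]].round(4)
g=S['frame'].astype(int);h=cv2.cvtColor(S['frame'],cv2.COLOR_RGB2HSV).astype(int)
m=(h[...,0]<16)&(h[...,1]>225)&(h[...,2]>140)
for r in range(240,274,3):
    u=np.where(m[r,312:385])[0]+312
    if len(u): print(r,u.min(),u.max(),'front',D(at_z(S,[u.min(),r],.095))[:2],'rear',D(at_z(S,[u.max()+1,r],.093))[:2])
E
```

```text
243 322 359 front [-0.098  0.054] rear [0.017  0.0547]
246 323 357 front [-0.0958  0.0412] rear [0.0095 0.042 ]
249 323 356 front [-0.0967  0.0286] rear [0.0051 0.0295]
252 324 361 front [-0.0946  0.0161] rear [0.0185 0.0169]
255 324 325 front [-0.0954  0.0038] rear [-0.0893  0.0057]
258 324 362 front [-0.0963 -0.0083] rear [ 0.0184 -0.0076]
261 324 361 front [-0.0971 -0.0204] rear [ 0.014  -0.0196]
264 325 363 front [-0.095  -0.0323] rear [ 0.0183 -0.0315]
267 325 361 front [-0.0959 -0.044 ] rear [ 0.0111 -0.0432]
270 350 363 front [-0.025  -0.0563] rear [ 0.0154 -0.0549]
```

```bash

python3 -m creep '[[[0,0,0,0,0.5],[0,0,0,0,0.5],[0,0,0,0,0.5],[0,0,0,0,0.5],[-0.08,0,0.034,0,0.5],[0,0,0,0,0.5]]]'
python3 -m creep '[[[0,0,0,0,0],[0,0,0,0,0],[0,0,0,0,0],[0,0,0,0,0],[0,0,0,0,0],[0,0,0,0,0]]]'
python3 -m creep '[[[0,0,-0.01,0,0],[0,0,-0.02,0,0],[0,0,0,0,0],[0,0,0,0,0]]]'
python3 car.py
```

```text
clock: 20.3
tool_pos: [0.4898, -0.2026, 0.283]
orientation: [-180.0, 0.0, 158.1]
force: [0.7, -0.1, 0.1]
opening: 0.0438
gripper_force: 0.0
clock: 20.8
tool_pos: [0.488, -0.2022, 0.2836]
orientation: [180.0, -0.0, 158.0]
force: [-0.1, 0.3, 1.5]
opening: 0.024
gripper_force: 30.0
clock: 21.13
tool_pos: [0.4882, -0.2022, 0.2896]
orientation: [180.0, 0.0, 158.0]
force: [-0.1, -0.6, -1.5]
opening: 0.0236
gripper_force: 30.0
tool [-0.1709  0.0018  0.2896] [-0.1 -0.6 -1.5]
323 358 349.07608695652175 253.2608695652174 nose [ 0.0015 -0.0093  0.115 ]
0.045 [372.4 250.1] 0.03 [367.3 250.2] 0.015 [362.1 250.2] 0 [357.  250.2] -0.015 [351.9 250.3]
```

```bash

python3 -m creep '[[[0,0,-0.02,0,0],[0,0,-0.03,0,0],[0,0,0,0,0],[0,0,0,0,0]]]'
cat > pal.py <<'E'
from h import *
def run(zb):
    F=[];
    for i in range(3): F.append(telemetry.get_obs()['force'])if i==0 else (snapshot('side'),F.append(telemetry.get_obs()['force']))
    S=shot('side');o=telemetry.get_obs()
    d=np.load('fit.npz')['d'];c,s=np.cos(d[2]),np.sin(d[2]);Rm=np.array([[c,s],[-s,c]])
    D=lambda X:np.r_[Rm@(X[:2]-d[:2]),X[2]].round(4)
    print('tool',D(o['tool_pos']),np.mean(F,0).round(1))
    h=cv2.cvtColor(S['frame'],cv2.COLOR_RGB2HSV).astype(int)
    m=((h[...,0]<16)&(h[...,1]>225)&(h[...,2]>140)).astype(np.uint8);m[:230]=0;m[280:]=0;m[:,:285]=0;m[:,385:]=0
    for r in range(238,272,3):
        u=np.where(m[r])[0]
        if len(u)>3: print(r,u.min(),u.max(),'front',D(at_z(S,[u.min(),r],zb+.01))[:2],'rear',D(at_z(S,[u.max()+1,r],zb+.008))[:2])
    v,u=np.where(m);print('rows',v.min(),v.max())
import sys;run(float(sys.argv[1]))
E
python3 pal.py .101
```

```text
clock: 21.52
tool_pos: [0.4884, -0.2022, 0.3001]
orientation: [180.0, 0.1, 158.0]
force: [0.2, 0.1, -3.0]
opening: 0.0239
gripper_force: 30.0
tool [-0.1709  0.0017  0.2994] [ 0.1 -0.2 -2.7]
241 349 360 front [-0.0186  0.0456] rear [0.0176 0.0472]
244 323 359 front [-0.0971  0.0338] rear [0.0131 0.0346]
247 323 361 front [-0.098   0.0213] rear [0.0175 0.022 ]
250 324 358 front [-0.0959  0.0089] rear [0.0072 0.0097]
253 324 362 front [-0.0967 -0.0033] rear [ 0.0174 -0.0026]
259 325 361 front [-0.0955 -0.0274] rear [ 0.0116 -0.0266]
262 325 360 front [-0.0963 -0.0392] rear [ 0.0073 -0.0384]
265 326 360 front [-0.0943 -0.0509] rear [ 0.0059 -0.05  ]
rows 239 266
```

The pallet is fully lifted (2.7 N) and level, so I'll back it out from under the gantry.

```bash

python3 -m creep '[[[0.03,0,0,0,0],[0.05,0,0,0,0],[0.06,0,0,0,0],[0.06,0,0,0,0],[0.06,0,0,0,0],[0.06,0,0,0,0],[0.06,0,0,0,0],[0.06,0,0,0,0]]]'
python3 -m creep '[[[0.06,0,0,0,0],[0.06,0,0,0,0],[0.05,0,0,0,0],[0.02,0,0,0,0],[0,0,0,0,0]]]'
python3 pal.py .101
python3 -c "
from h import *;o=telemetry.get_obs();print(o['joint_pos'].round(1),o['tool_pos'],o['orientation'])"
```

```text
clock: 22.33
tool_pos: [0.4053, -0.1688, 0.2996]
orientation: [180.0, 0.0, 158.0]
force: [0.3, 0.3, -2.4]
opening: 0.0236
gripper_force: 30.0
clock: 22.75
tool_pos: [0.3704, -0.1548, 0.2997]
orientation: [180.0, 0.0, 158.1]
force: [0.1, -0.5, -1.9]
opening: 0.0238
gripper_force: 30.0
tool [-0.2963  0.0021  0.2997] [-0.3 -0.4 -2.1]
241 285 311 front [-0.2102  0.0478] rear [-0.129   0.0489]
244 285 319 front [-0.2104  0.0351] rear [-0.1058  0.0359]
247 285 319 front [-0.2106  0.0225] rear [-0.1066  0.0234]
250 285 319 front [-0.2108  0.0101] rear [-0.1074  0.011 ]
253 285 320 front [-0.211  -0.0022] rear [-0.1053 -0.0013]
256 285 320 front [-0.2112 -0.0143] rear [-0.1061 -0.0134]
259 285 320 front [-0.2114 -0.0263] rear [-0.1069 -0.0254]
262 285 321 front [-0.2115 -0.0381] rear [-0.1047 -0.0373]
265 285 321 front [-0.2117 -0.0498] rear [-0.1055 -0.049 ]
rows 240 267
[ 5.800e+00  1.000e-01 -4.030e+01  0.000e+00 -4.950e+01 -1.177e+02] [ 0.37191398 -0.15507187  0.29967495] [1.79992024e+02 4.09819992e-02 1.58058035e+02]
```

```bash

python3 -m creep '[[[0,0,0,-0.03,0],[0,0,0,-0.05,0],[0,0,0,-0.05,0],[0,0,0,-0.05,0],[0,0,0,-0.05,0],[0,0,0,-0.05,0],[0,0,0,-0.05,0],[0,0,0,-0.05,0]]]'
python3 -m creep '[[[0,0,0,-0.05,0],[0,0,0,-0.05,0],[0,0,0,-0.029,0],[0,0,0,0,0]]]'
python3 - <<'E'
from h import *
S,T=shot('side'),shot('top');w=np.load('fit.npz')['w'];c,s=np.cos(w[2]),np.sin(w[2]);Rm=np.array([[c,s],[-s,c]])
W=lambda p:np.r_[Rm.T@p[:2]+w[:2],p[2]]
i0={'T':cv2.imread('pics/top0.png'),'S':cv2.imread('pics/side0.png')}
for n,C in(('T',T),('S',S)):
  for y in(-.049,.0,.049):
    z=.1 if y else .084
    row=[]
    for x in np.arange(-.12,.07,.004):
        u=proj(C,W([x,y,z]));p=cv2.getRectSubPix(i0[n],(1,1),tuple(map(float,u)))[0,0];row.append('%d:%d'%(round(x*1000),p.sum()//3) + ('g' if p[1]>1.3*max(p[0],p[2]) else 'o' if p[2]>1.3*p[0] else ''))
    print(n,y,' '.join(row))
for n,C in(('T',T),('S',S)):
  for x in(-.07,-.03):
    row=[]
    for y in np.arange(-.1,.1,.004):
        u=proj(C,W([x,y,.1]));p=cv2.getRectSubPix(i0[n],(1,1),tuple(map(float,u)))[0,0];row.append('%d:%d'%(round(y*1000),p.sum()//3) + ('g' if p[1]>1.3*max(p[0],p[2]) else 'o' if p[2]>1.3*p[0] else ''))
    print(n,'x',x,' '.join(row))
for n,C,uv in(('T',T,[201,164]),('S',S,[279,160])): print('seat net',np.r_[Rm@(at_z(C,uv,.1)[:2]-w[:2])])
E
```

```text
clock: 23.57
tool_pos: [0.372, -0.1553, 0.2993]
orientation: [-180.0, -0.0, -167.6]
force: [-0.6, -0.4, -2.9]
opening: 0.0238
gripper_force: 30.0
clock: 23.9
tool_pos: [0.3719, -0.1552, 0.2993]
orientation: [-180.0, -0.0, -156.0]
force: [1.3, -0.4, -2.8]
opening: 0.0237
gripper_force: 30.0
T -0.049 -120:130o -116:111o -112:87o -108:77o -104:62o -100:76 -96:109 -92:129 -88:168 -84:181 -80:183 -76:184 -72:184 -68:184 -64:185 -60:184 -56:183 -52:183 -48:183 -44:183 -40:183 -36:184 -32:183 -28:184 -24:184 -20:183 -16:183 -12:184 -8:184 -4:183 0:184 4:184 8:184 12:184 16:183 20:182 24:182 28:176 32:142 36:159 40:159 44:114g 48:100g 52:99g 56:98g 60:99g 64:98g 68:98g
T 0.0 -120:135o -116:136o -112:120o -108:94o -104:83o -100:66o -96:84g -92:150 -88:180 -84:185 -80:185 -76:184 -72:183 -68:184 -64:184 -60:183 -56:184 -52:184 -48:183 -44:184 -40:184 -36:184 -32:184 -28:184 -24:184 -20:184 -16:184 -12:184 -8:184 -4:183 0:184 4:183 8:183 12:183 16:184 20:184 24:184 28:183 32:143 36:84 40:134 44:178 48:183 52:177 56:153 60:155 64:122 68:98g
T 0.049 -120:135o -116:128o -112:100o -108:87o -104:74o
[... 2344 characters left out ...]
18 -40:216 -36:218 -32:219 -28:219 -24:219 -20:219 -16:219 -12:219 -8:219 -4:219 0:219 4:219 8:219 12:219 16:220 20:213 24:178 28:126 32:97 36:94 40:111 44:156 48:203 52:217 56:213 60:185 64:135 68:101 72:84 76:68g 80:67g 84:92g 88:126o 92:146o 96:146o
S x -0.03 -100:43g -96:64g -92:83 -88:77 -84:62g -80:70g -76:89g -72:94g -68:92 -64:94 -60:120 -56:168 -52:206 -48:220 -44:218 -40:216 -36:218 -32:219 -28:219 -24:219 -20:219 -16:219 -12:219 -8:219 -4:218 0:219 4:218 8:219 12:219 16:216 20:203 24:168 28:124 32:96 36:99 40:128 44:174 48:210 52:220 56:213 60:183 64:132 68:94 72:108 76:142 80:163 84:147g 88:132o 92:149o 96:158o
seat net [-0.03693723 -0.00820633]
seat net [-0.03020573  0.00533128]
```

```bash

python3 -m creep '[[[0,0,-0.03,0,0],[0,0,-0.06,0,0],[0,0,-0.06,0,0],[0,0,-0.03,0,0],[-0.02,0.022,0,0,0],[-0.045,0.049,0,0,0],[-0.07,0.0766,0,0,0],[-0.07,0.0766,0,0,0]]]'
python3 -m creep '[[[-0.07,0.0766,0,0,0],[-0.07,0.0766,0,0,0],[-0.07,0.0766,0,0,0],[-0.07,0.0766,0,0,0],[-0.07,0.0766,0,0,0],[-0.07,0.0766,0,0,0],[-0.07,0.0766,0,0,0],[-0.07,0.0766,0,0,0]]]'
python3 -m creep '[[[-0.07,0.0766,0,0,0],[-0.07,0.0766,0,0,0],[-0.07,0.0766,0,0,0],[-0.07,0.0766,0,0,0],[-0.07,0.0766,0,0,0],[-0.07,0.0766,0,0,0],[-0.045,0.049,0,0,0],[-0.02,0.022,0,0,0]]]'
python3 -m creep '[[[0,0,0,0,0],[0,0,0,0,0]]]'
cat > wg.py <<'E'
from h import *
import sys
zb=float(sys.argv[1])
S,T=shot('side'),shot('top');w=np.load('fit.npz')['w'];c,s=np.cos(w[2]),np.sin(w[2]);Rm=np.array([[c,s],[-s,c]])
D=lambda X:np.r_[Rm@(X[:2]-w[:2]),X[2]].round(4)
o=telemetry.get_obs();print('tool W',D(o['tool_pos']),o['orientation'].round(2),o['force'].round(1))
for n,C in(('T',T),('S',S)):
    h=cv2.cvtColor(C['frame'],cv2.COLOR_RGB2HSV).astype(int)
    m=((h[...,0]<16)&(h[...,1]>215)&(h[...,2]>110)).astype(np.uint8)
    v,u=np.where(m);P=np.array([D(at_z(C,(a+.0,b+.0),zb+.006)) for a,b in zip(u,v)])
    k=(abs(P[:,0]+.03)<.13)&(abs(P[:,1])<.09);P=P[k];print(n,len(P),'x',np.percentile(P[:,0],[0,2,50,98,100]).round(4),'y',np.percentile(P[:,1],[0,2,50,98,100]).round(4))
    r=cv2.minAreaRect((P[:,:2]*1000).astype(np.float32));print('  rect',np.round(r[0],1),np.round(r[1],1),round(r[2],1))
cr=lambda C,u,v:cv2.resize(C['frame'][v:v+75,u:u+100],None,fx=4,fy=4)
E
python3 wg.py .138
```

```text
clock: 24.67
tool_pos: [0.3906, -0.0968, 0.3351]
orientation: [180.0, -0.0, -156.3]
force: [1.1, -0.0, -3.0]
opening: 0.024
gripper_force: 30.0
clock: 25.33
tool_pos: [0.4435, 0.0613, 0.3349]
orientation: [180.0, -0.0, -156.2]
force: [0.9, -0.9, -2.2]
opening: 0.0237
gripper_force: 30.0
clock: 26.0
tool_pos: [0.4899, 0.1981, 0.3349]
orientation: [-180.0, -0.0, -156.1]
force: [0.3, 0.7, -2.8]
opening: 0.0238
gripper_force: 30.0
clock: 26.17
tool_pos: [0.4891, 0.1959, 0.335]
orientation: [-180.0, -0.1, -156.2]
force: [0.6, -1.0, -3.2]
opening: 0.0239
gripper_force: 30.0
tool W [-1.689e-01 -1.000e-04  3.353e-01] [-1.8000e+02 -3.0000e-02 -1.5619e+02] [-0.   0.7 -2.5]Traceback (most recent call last):
  File "wg.py", line 11, in <module>
    k=(abs(P[:,0]+.03)<.13)&(abs(P[:,1])<.09);P=P[k];print(n,len(P),'x',np.percentile(P[:,0],[0,2,50,98,100]).round(4),'y',np.percentile(P[:,1],[0,2,50,98,100]).round(4))
           ~^^^^^
IndexError: too many indices for array: array is 1-dimensional, but 2 were indexed
```

```bash

python3 - <<'E'
s=open('wg.py').read()
s=s.replace("    v,u=np.where(m);","    v,u=np.where(m)\n    if len(v)<20: print(n,'none',[(d['uv'],d['confidence']) for d in nets.landmark_of(C,'pallet')[:2]]);continue\n    ")
s=s.replace("P=P[k];","P=P[k]\n    if len(P)<20: print(n,'few',len(P));continue\n    ")
open('wg.py','w').write(s)
E
python3 wg.py .138
python3 - <<'E'
from h import *
T=shot('top');S=shot('side')
w=np.load('fit.npz')['w'];c,s=np.cos(w[2]),np.sin(w[2]);Rm=np.array([[c,s],[-s,c]])
X=np.r_[Rm.T@[-.036,0]+w[:2],.145]
for C in(T,S):
    u=proj(C,X).astype(int);h=cv2.cvtColor(C['frame'],cv2.COLOR_RGB2HSV)
    print(u,C['frame'][u[1],u[0]]);
    for dv in range(-18,19,4): print([tuple(int(q) for q in h[u[1]+dv,u[0]+du]) for du in range(-20,21,8)])
E
```

```text
tool W [-1.687e-01 -2.000e-04  3.356e-01] [ 180.     0.  -156.2] [ 0.  -0.4 -2.8]
T none [([195.2, 165.2], 0.6)]
S 212 x [-0.0949 -0.0926 -0.0296  0.0181  0.0213] y [-0.0567 -0.0552 -0.0355  0.0458  0.0505]
  rect [-36.4  -2.2] [107.  114.6] 88.5
[196 162] [59 58 55]
[(66, 127, 157), (67, 81, 142), (90, 9, 193), (13, 177, 196), (90, 5, 113), (52, 56, 132)]
[(66, 127, 157), (150, 3, 198), (4, 181, 163), (12, 144, 106), (12, 136, 178), (66, 125, 149)]
[(10, 27, 196), (13, 131, 117), (3, 158, 150), (12, 166, 129), (13, 178, 195), (63, 93, 101)]
[(14, 76, 97), (20, 12, 63), (15, 16, 62), (12, 112, 96), (13, 177, 194), (75, 14, 108)]
[(20, 11, 68), (23, 16, 64), (20, 13, 61), (24, 20, 64), (13, 174, 196), (105, 4, 123)]
[(30, 15, 67), (15, 15, 70), (15, 15, 70), (20, 24, 64), (13, 100, 74), (10, 107, 145)]
[(6, 19, 68), (0, 11, 69), (10, 11, 70), (10, 12, 64), (21, 65, 51), (12, 184, 190)]
[(12, 18, 71), (23, 16, 65), (10, 11, 69), (15, 17, 60), (15, 64, 56), (18, 25, 123)]
[(23, 15, 70), (0, 11, 70), (18, 18, 70), (23, 15, 68), (15, 65, 47), (25, 26, 128)]
[(30, 16, 64), (30, 11, 69), (0
[... 284 characters left out ...]
 123, 155), (16, 158, 219), (27, 144, 122), (69, 212, 89), (68, 211, 87)]
[(21, 41, 105), (120, 33, 31), (105, 32, 32), (1, 185, 160), (56, 128, 140), (69, 218, 170)]
[(120, 25, 31), (60, 9, 27), (105, 18, 28), (2, 238, 104), (12, 221, 83), (21, 172, 147)]
[(105, 19, 27), (120, 16, 32), (21, 38, 93), (14, 255, 129), (14, 255, 226), (14, 207, 164)]
[(0, 4, 60), (21, 40, 102), (21, 45, 74), (14, 255, 166), (14, 255, 227), (60, 3, 101)]
[(20, 39, 97), (21, 33, 109), (14, 255, 196), (14, 255, 234), (60, 5, 104), (40, 7, 112)]
[(21, 41, 100), (150, 3, 90), (70, 7, 103), (75, 5, 102), (60, 3, 101), (15, 5, 97)]
[(66, 134, 95), (40, 8, 102), (40, 8, 100), (30, 5, 101), (30, 5, 101), (68, 215, 126)]
```

```bash

python3 -m creep '[[[0,0.02,0.03,0,0],[0,0,0.05,0,0],[0,0,0.05,0,0],[0,0,0.03,0,0],[0,0,0.015,0,0],[0,0,0,0,0],[0,0,0,0,0]]]'
python3 wg.py .103
python3 -m creep '[[[0,0,0.01,0,0],[0,0,0.01,0,0],[0,0,0,0,0]]]'
python3 -m creep '[[[0,0,0.01,0,0],[0,0,0.01,0,0],[0,0,0,0,0]]]'
python3 wg.py .1
```

```text
clock: 27.1
tool_pos: [0.4879, 0.1998, 0.3002]
orientation: [-180.0, -0.0, -156.1]
force: [1.0, -0.1, -1.4]
opening: 0.0239
gripper_force: 30.0
tool W [-0.1679  0.0045  0.3007] [ 1.8000e+02  3.0000e-02 -1.5614e+02] [-0.7 -0.2 -2.2]
T none [([198.8, 168.5], 0.85), ([197.5, 158.1], 0.22)]
S 200 x [-0.0944 -0.092  -0.0263  0.0136  0.0558] y [-0.051  -0.0501 -0.031   0.0514  0.0549]
  rect [-26.1 -15. ] [138.7  93.7] 35.6
clock: 27.5
tool_pos: [0.4877, 0.1998, 0.2963]
orientation: [180.0, -0.0, -156.2]
force: [-0.8, 0.0, -2.0]
opening: 0.0237
gripper_force: 30.0
clock: 27.75
tool_pos: [0.4877, 0.1997, 0.2921]
orientation: [-180.0, -0.0, -156.2]
force: [-0.2, 0.2, -0.9]
opening: 0.0237
gripper_force: 30.0
tool W [-0.1681  0.0045  0.2924] [-1.8000e+02 -1.0000e-02 -1.5615e+02] [ 0.6 -0.3 -1.7]
T none [([197.7, 165.1], 0.88)]
S 213 x [-0.0968 -0.0931 -0.0258  0.0138  0.059 ] y [-0.0503 -0.0494 -0.0297  0.0536  0.0562]
  rect [-28.  -13.7] [139.3 104.4] 38.6
```

```bash

python3 -m creep '[[[0,0,0.01,0,0],[0,0,0.01,0,0],[0,0,0,0,0],[-0.03,0,0,0,0],[-0.03,0,0,0,0],[-0.03,0,0,0,0],[0,0,0,0,0],[0,0,0,0,0]]]'
python3 wg.py .1
python3 -m creep '[[[-0.02,0,0,0,0],[-0.02,0,0,0,0],[0,0,0,0,0],[0,0,0,0,0]]]'
python3 wg.py .1
```

```text
clock: 28.57
tool_pos: [0.5047, 0.2073, 0.2882]
orientation: [-180.0, -0.0, -156.2]
force: [-0.1, -0.1, -1.6]
opening: 0.0233
gripper_force: 30.0
tool W [-0.1502  0.0044  0.2882] [-1.8000e+02 -3.0000e-02 -1.5617e+02] [-0.5 -0.2 -2.4]
T none [([199.8, 165.5], 0.59)]
S 183 x [-0.095  -0.0922 -0.0252  0.0143  0.059 ] y [-0.0506 -0.0495 -0.0326  0.0526  0.0552]
  rect [-26. -16.] [139.3  97.8] 38.4
clock: 29.05
tool_pos: [0.5118, 0.2105, 0.2884]
orientation: [180.0, 0.0, -156.2]
force: [0.7, 0.1, -1.8]
opening: 0.0238
gripper_force: 30.0
tool W [-0.1421  0.0045  0.2884] [ 180.     -0.   -156.16] [ 0.3  0.2 -1.6]
T none [([198.5, 164.5], 0.5)]
S 177 x [-0.0885 -0.0857 -0.0184  0.0204  0.059 ] y [-0.0505 -0.0498 -0.0334  0.0521  0.0552]
  rect [-15.  -16.3] [140.1  91.8] 42.3
```

```bash

python3 -m creep '[[[-0.02,0,0,0,0],[-0.02,0,0,0,0],[0,0,0,0,0],[0,0,0,0,0]]]'
python3 -m creep '[[[-0.02,0,0,0,0],[-0.02,0,0,0,0],[0,0,0,0,0]]]'
python3 -m creep '[[[-0.02,0,0,0,0],[-0.02,0,0,0,0],[0,0,0,0,0]]]'
python3 wg.py .1

```

```text
clock: 29.53
tool_pos: [0.5192, 0.2138, 0.2884]
orientation: [-180.0, 0.0, -156.2]
force: [-0.7, 0.4, -1.0]
opening: 0.0235
gripper_force: 30.0
clock: 29.78
tool_pos: [0.5269, 0.2172, 0.2885]
orientation: [-180.0, 0.0, -156.1]
force: [-1.0, -0.1, -1.5]
opening: 0.0237
gripper_force: 30.0
clock: 30.03
tool_pos: [0.5335, 0.2199, 0.2881]
orientation: [-180.0, -0.1, -156.2]
force: [-1.8, 0.1, -2.5]
opening: 0.0236
gripper_force: 30.0
tool W [-0.1181  0.0044  0.2882] [-1.8000e+02 -2.0000e-02 -1.5616e+02] [-0.6 -1.1 -1.8]
T none [([194.8, 157.4], 0.6)]
S 174 x [-0.0662 -0.0635  0.0024  0.0432  0.0457] y [-0.0511 -0.05   -0.0335  0.0511  0.0551]
  rect [-10.2   2.6] [106.1 111.2] 89.2
```

Pushing 1–2 N as expected, so I'll continue in small steps to the catch.

```bash

python3 -m creep '[[[-0.02,0,0,0,0],[0,0,0,0,0],[0,0,0,0,0]]]'
python3 -m creep '[[[-0.02,0,0,0,0],[0,0,0,0,0],[0,0,0,0,0]]]'
python3 -m creep '[[[-0.015,0,0,0,0],[0,0,0,0,0],[0,0,0,0,0]]]'
python3 wg.py .1

```

```text
clock: 30.43
tool_pos: [0.5376, 0.2219, 0.2886]
orientation: [-180.0, 0.1, -156.1]
force: [0.5, 0.0, -1.7]
opening: 0.0238
gripper_force: 30.0
clock: 30.68
tool_pos: [0.5414, 0.2235, 0.2888]
orientation: [180.0, 0.1, -156.2]
force: [-0.1, -0.2, -0.9]
opening: 0.024
gripper_force: 30.0
clock: 30.93
tool_pos: [0.5431, 0.2242, 0.2881]
orientation: [-180.0, -0.1, -156.2]
force: [-3.2, -0.6, -1.5]
opening: 0.0235
gripper_force: 30.0
tool W [-0.1077  0.0043  0.2881] [-1.7999e+02 -9.0000e-02 -1.5617e+02] [-5.2 -0.6 -0.4]
T none [([193.6, 155.0], 0.49)]
S 160 x [-0.0566 -0.0539  0.0104  0.053   0.0555] y [-0.0511 -0.0499 -0.0349  0.0521  0.0551]
  rect [-0.   2.7] [107.5 109.4] 87.5
```

```bash

for k in 1; do python3 -m creep '[[[-0.01,0,0,0,0],[0,0,0,0,0],[0,0,0,0,0]]]'
python3 -m creep '[[[-0.01,0,0,0,0],[0,0,0,0,0],[0,0,0,0,0]]]'
python3 -m creep '[[[-0.01,0,0,0,0],[0,0,0,0,0],[0,0,0,0,0]]]'
done | grep -E 'tool_pos|force: \['
python3 wg.py .1
```

```text
tool_pos: [0.5439, 0.2244, 0.2877]
force: [-10.5, -2.8, 2.2]
tool_pos: [0.5446, 0.2246, 0.2873]
force: [-16.6, -3.4, 5.5]
tool_pos: [0.5453, 0.2247, 0.2868]
force: [-22.3, -4.8, 9.0]
tool W [-0.1055  0.004   0.2868] [-179.95   -0.67 -156.22] [-21.8  -5.    8.8]
T none [([196.0, 158.2], 0.54)]
S 159 x [-0.0566 -0.0528  0.0126  0.053   0.0555] y [-0.0505 -0.0497 -0.0349  0.0511  0.0541]
  rect [-0.2  2.4] [106.1 110.1] 88.2
```

```bash
cat > prof.py <<'E'
from h import *
S,T=shot('side'),shot('top');w=np.load('fit.npz')['w'];c,s=np.cos(w[2]),np.sin(w[2]);Rm=np.array([[c,s],[-s,c]])
W=lambda p:np.r_[Rm.T@p[:2]+w[:2],p[2]]
old={'T':cv2.imread('pics/top0.png')[...,::-1].copy(),'S':cv2.imread('pics/side0.png')[...,::-1].copy()}
g=np.arange(0,.11,.001)
def pr(f,C,y): return np.array([cv2.getRectSubPix(f,(1,1),tuple(map(float,proj(C,W([x,y,.112])))))[0,0] for x in g]).astype(float)
for n,C in(('T',T),('S',S)):
  for y in(-.055,-.049,.049,.055):
    e=[]
    for f in(old[n],C['frame']):
        p=pr(f,C,y);green=p[:,1]-(p[:,0]+p[:,2])/2
        # last grey->green crossing before x=.11
        k=[i for i in range(1,len(g)) if green[i-1]<25<=green[i]]
        e.append([round(1000*g[i]) for i in k])
    print(n,y,'old',e[0],'new',e[1])
E
python3 prof.py
```

```text
T -0.055 old [38] new [71]
T -0.049 old [38] new [70]
T 0.049 old [39] new [93]
T 0.055 old [39] new [93]
S -0.055 old [29] new [60]
S -0.049 old [29] new [61]
S 0.049 old [35] new [66]
S 0.055 old [36] new [67]
```

The deck travelled 32 mm from its start, and the stiff 22 N means it is against its end stop, so it is home. I'll withdraw the blade along the channel.

```bash

python3 -m creep '[[[0.02,0,0,0,0],[0.02,0,0,0,0],[0.03,0,0,0,0],[0.04,0,0,0,0],[0,0,0,0,0]]]'
python3 wg.py .1; python3 prof.py

```

```text
clock: 32.5
tool_pos: [0.5281, 0.2175, 0.2887]
orientation: [180.0, 0.0, -156.2]
force: [-0.3, -1.5, -1.8]
opening: 0.0238
gripper_force: 30.0
tool W [-0.1231  0.0045  0.2889] [ 1.7999e+02  7.0000e-02 -1.5614e+02] [ 0.2  0.2 -1.4]
T none [([194.8, 154.4], 0.79)]
S 196 x [-0.0553 -0.0524  0.0156  0.0528  0.0555] y [-0.0505 -0.0496 -0.031   0.0534  0.0559]
  rect [0.  2.3] [111.6 105.4] 1.0
T -0.055 old [38] new [70]
T -0.049 old [38] new [70]
T 0.049 old [39] new [72]
T 0.055 old [39] new [72]
S -0.055 old [29] new [60]
S -0.049 old [29] new [61]
S 0.049 old [35] new [66]
S 0.055 old [36] new [67]
```

```bash

python3 -m creep '[[[0.06,0,0,0,0],[0.12,0,0,0,0],[0.12,0,0,0,0],[0.12,0,0,0,0],[0.12,0,0,0,0],[0.12,0,0,0,0],[0.1,0,0,0,0],[0,0,0,0,0]]]'
python3 -m creep '[[[0,0,-0.1,0,0],[0,0,-0.12,0.055,0],[0,0,-0.1,0.055,0],[0,0,0,0.056,0],[0,0,0,0,0],[0,0,0,0,0]]]'
python3 - <<'E'
from h import *
T=pose();o=telemetry.get_obs();print(o['tool_pos'],o['orientation'])
D=np.array([.4896,-.0431,.2833])-T[:3,3];print('units',(T[:3,:3].T@D/.2).round(3))
E
python3 prof.py; python3 wg.py .1
```

```text
clock: 33.42
tool_pos: [0.3872, 0.1546, 0.2883]
orientation: [180.0, -0.1, -156.2]
force: [0.2, 0.9, -0.3]
opening: 0.0235
gripper_force: 30.0
clock: 33.92
tool_pos: [0.39, 0.1566, 0.3524]
orientation: [180.0, 0.0, -171.0]
force: [0.8, 0.3, -1.4]
opening: 0.0241
gripper_force: 30.0
[0.39001234 0.15659079 0.35240167] [ 1.79976330e+02  9.05662735e-03 -1.70953572e+02]
units [-0.335 -1.064  0.345]
T -0.055 old [38] new [70]
T -0.049 old [38] new [70]
T 0.049 old [39] new [72]
T 0.055 old [39] new [72]
S -0.055 old [29] new [60]
S -0.049 old [29] new [61]
S 0.049 old [35] new [66]
S 0.055 old [36] new [67]
tool W [-0.2752  0.0045  0.3518] [-1.7995e+02 -7.0000e-02 -1.7100e+02] [-0.3 -0.2 -2.4]
T none [([193.0, 155.0], 0.6)]
S 362 x [-0.0559 -0.0544 -0.0102  0.0521  0.0555] y [-0.0505 -0.0487  0.0086  0.0554  0.0608]
  rect [-1.1  3.8] [109.5 111.6] 87.5
```

```bash

python3 -m creep '[[[-0.022,-0.064,0,0,0],[-0.05,-0.15,0,0,0],[-0.05,-0.16,0,0,0],[-0.05,-0.16,0,0,0],[-0.05,-0.16,0,0,0],[-0.05,-0.16,0,0,0],[-0.04,-0.13,0,0,0],[-0.023,-0.08,0,0,0]]]'
python3 -m creep '[[[0,0,0.1,0,0],[0,0,0.1,0,0],[0,0,0.08,0,0],[0,0,0.03,0,0],[0,0,0.015,0,0],[0,0,0,0,0],[0,0,0,0,0]]]'
python3 -m creep '[[[0,0,0.01,0,0],[0,0,0.01,0,0],[0,0,0,0,0],[0,0,0,0,0]]]'
```

```text
clock: 34.83
tool_pos: [0.49, -0.0456, 0.3518]
orientation: [-180.0, -0.1, -171.1]
force: [0.2, 0.4, -2.1]
opening: 0.0237
gripper_force: 30.0
clock: 35.42
tool_pos: [0.4895, -0.0431, 0.2881]
orientation: [-180.0, 0.0, -171.0]
force: [0.0, 0.1, -0.8]
opening: 0.0236
gripper_force: 30.0
clock: 35.75
tool_pos: [0.4892, -0.0432, 0.2838]
orientation: [180.0, 0.1, -171.1]
force: [0.1, -0.3, -0.6]
opening: 0.0241
gripper_force: 30.0
```

```bash

python3 -m creep '[[[0,0,0.003,0,0],[0,0,0,0,0],[0,0,0,0,1],[0,0,0,0,1],[0,0,0,0,1],[0,0,0,0,1],[0,0,0,0,1],[0,0,0,0,1]]]'
python3 -m creep '[[[0,0,0,0,1],[0,0,-0.05,0,1],[0,0,-0.15,0,1],[0,0,-0.2,0,1],[0,0,-0.2,0,1],[0,0,0,0,1],[0,0,0,0,1]]]'
python3 - <<'E'
from h import *
W=shot('wrist')
P=lambda u,z:at_z(W,u,z)[:2].round(4)
g=W['frame'].astype(int).sum(2)
t=proj(W,np.array([.4762,-.0451,.135])).round(0);print('expected end',t)
for r in range(int(t[1])-12,int(t[1])+50,8):
    c=np.where(g[r,240:330]<110)[0]+240
    if len(c): print(r,c.min(),c.max(),P([(c.min()+c.max())/2,r],.135))
S=shot('side');T=shot('top')
for q in('cone','car_white','tyre','chock','crate','oil','car'):
    for n,C in(('side',S),('top',T)):
        print(q,n,[np.round(d['uv']).tolist()+[d['confidence']] for d in nets.find_in(C,q)[:2]],end=' ')
    print()
E
python3 prof.py; python3 wg.py .1
```

```text
clock: 36.42
tool_pos: [0.4891, -0.0433, 0.2828]
orientation: [-180.0, -0.0, -171.1]
force: [-0.8, -0.6, 0.6]
opening: 0.058
gripper_force: 0.0
clock: 37.0
tool_pos: [0.4894, -0.0433, 0.4063]
orientation: [180.0, 0.4, -171.1]
force: [-0.3, 0.2, -1.2]
opening: 0.0875
gripper_force: 0.0
expected end [277. 191.]
195 262 292 [ 0.479  -0.0444]
203 262 292 [ 0.485  -0.0434]
211 262 292 [ 0.491  -0.0425]
219 262 292 [ 0.4971 -0.0415]
227 262 292 [ 0.5034 -0.0405]
235 262 292 [ 0.5097 -0.0396]
cone side [] cone top [[274.0, 145.0, 0.59]] 
car_white side [[294.0, 343.0, 0.58]] car_white top [[391.0, 230.0, 0.48]] 
tyre side [[212.0, 182.0, 0.65]] tyre top [[176.0, 233.0, 0.65]] 
chock side [[221.0, 152.0, 0.72]] chock top [[132.0, 214.0, 0.64]] 
crate side [[385.0, 348.0, 0.65], [343.0, 254.0, 0.6]] crate top [[429.0, 169.0, 0.67]] 
oil side [[245.0, 137.0, 0.57]] oil top [[122.0, 179.0, 0.68]] 
car side [[299.0, 210.0, 0.51]] car top [[192.0, 151.0, 0.7], [351.0, 160.0, 0.54]] 
T -0.055 old [38] new [70]
T -0.049 old [38] new [70]
T 0.049 old [39] new [72]
T 0.055 old [39] new [72]
S -0.055 old [29] new [60]
S -0.049 old [29] new [61]
S 0.049 old [35] new [91]
S 0.055 old [36] new [101]
tool W [-0.2654 -0.2183  0.4029] [ 1.8000e+02  1.0000e-02 -1.7109e+02] [-0.5 -0.5 -0.9]
T none [([196.7, 158.6], 0.6)]
S 59 x [-0.0081 -0.0054  0.0266  0.0524  0.0528] y [-0.0505 -0.0502 -0.0402 -0.023  -0.0196]
  rect [ 24.  -41.6] [65.  27.6] 16.6
```

```bash
python3 -c "
from plant import workorder
print(workorder.close_job())"
```

```text
the job is handed in; nothing more can be done
None
```

I handed the job in at about 37 s: the orange pallet with the red car on it sits on the wagon's deck within a few millimetres of centre. The deck is pushed home against its end stop, and the spatula is back on its block with the blade pointing away. The interface cannot tilt the tool, so the gripper stayed upright and briefly pressed the gantry with about 20 N. I saw no sign that anything else had moved, and the judge's result was not shown.

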